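Load, spin and lock the barcode scanning carousel

TASK

With the carousel's brake still on, set every blue tin upright into a pocket of its own on the carousel. Then swing the orange brake lever fully off, take the carousel by its red handle counter-clockwise (seen from above) through one full turn and on until the handle stands at the yellow home mark, so that all the tins pass the barcode reader, and swing the brake fully on again. Do not knock over the orange juice bottle, and leave the cartons, the green bottle, the tape and the hand reader where they are.

Things in the scene. Friction and masses are not known exactly. Their poses are not given: they have to be found in the camera images.
- tin1: Small food tin, upright: cylinder 60 mm in diameter, 54 mm high, blue with a yellow band and silver ends, about 0.18 kg. Origin at the centre of its underside, z up. There are three to five tins (absent ones read None).
- tin2: Small food tin, upright: cylinder 60 mm in diameter, 54 mm high, blue with a yellow band and silver ends, about 0.18 kg. Origin at the centre of its underside, z up. There are three to five tins (absent ones read None).
- tin3: Small food tin, upright: cylinder 60 mm in diameter, 54 mm high, blue with a yellow band and silver ends, about 0.18 kg. Origin at the centre of its underside, z up. There are three to five tins (absent ones read None).
- tin4: Small food tin, upright: cylinder 60 mm in diameter, 54 mm high, blue with a yellow band and silver ends, about 0.18 kg. Origin at the centre of its underside, z up. There are three to five tins (absent ones read None).
- tin5: Small food tin, upright: cylinder 60 mm in diameter, 54 mm high, blue with a yellow band and silver ends, about 0.18 kg. Origin at the centre of its underside, z up. There are three to five tins (absent ones read None).
- pocket1 (a point): Floor centre of a pocket on the turning deck: a grey eight-sided cup, open at the top, 68 mm across inside, 16 mm deep, walls 5 mm, black floor 34 mm above the counter. Pocket centres lie 97 mm from the axis, 60 degrees apart; the red handle post takes the sixth place. The point turns with the deck. A seated tin stands upright on the floor, its origin on this point.
- pocket2 (a point): Floor centre of a pocket on the turning deck: a grey eight-sided cup, open at the top, 68 mm across inside, 16 mm deep, walls 5 mm, black floor 34 mm above the counter. Pocket centres lie 97 mm from the axis, 60 degrees apart; the red handle post takes the sixth place. The point turns with the deck. A seated tin stands upright on the floor, its origin on this point.
- pocket3 (a point): Floor centre of a pocket on the turning deck: a grey eight-sided cup, open at the top, 68 mm across inside, 16 mm deep, walls 5 mm, black floor 34 mm above the counter. Pocket centres lie 97 mm from the axis, 60 degrees apart; the red handle post takes the sixth place. The point turns with the deck. A seated tin stands upright on the floor, its origin on this point.
- pocket4 (a point): Floor centre of a pocket on the turning deck: a grey eight-sided cup, open at the top, 68 mm across inside, 16 mm deep, walls 5 mm, black floor 34 mm above the counter. Pocket centres lie 97 mm from the axis, 60 degrees apart; the red handle post takes the sixth place. The point turns with the deck. A seated tin stands upright on the floor, its origin on this point.
- pocket5 (a point): Floor centre of a pocket on the turning deck: a grey eight-sided cup, open at the top, 68 mm across inside, 16 mm deep, walls 5 mm, black floor 34 mm above the counter. Pocket centres lie 97 mm from the axis, 60 degrees apart; the red handle post takes the sixth place. The point turns with the deck. A seated tin stands upright on the floor, its origin on this point.
- handle (a point): Top centre of the red upright handle post on the deck: a round bar 18 mm in diameter, 97 mm from the axis, free from 44 mm up to its top 150 mm above the counter; seated tins reach 88 mm. Hold or push it around its circle to turn the deck. It turns with the deck and does not spin by itself, but slips round between gripping pads.
- axis (a point): Point on the vertical turning axis of the deck, at the deck's upper face (34 mm above the counter). Fixed to the stand. The white deck is a disc 270 mm in diameter on a grey round stand 304 mm in diameter. A steel hub, 40 mm wide, reaches 56 mm high.
- carousel (a joint): Turn of the deck, rad, growing counter-clockwise seen from above, without stops, counted on past a full turn. 0 = handle post at the yellow home mark; it starts at -1.3 to -0.25, so the full turn and the rest up to the mark end at 6.28. With the brake off it turns easily (about 1 N at the handle) and stays where left; with the brake on friction holds it.
- home_mark (a point): Top of the yellow home mark, a block on the rim of the fixed stand, 160 mm from the deck's axis, 20 mm above the counter. The handle is at the mark when it lies on the straight line from the axis to the mark.
- brake (a joint): Swing of the brake's cam lever about its vertical pivot, rad: 0 = brake on (cam pressed on the deck's rim; an end stop), 1.5 = brake fully off (the other end stop). It grows counter-clockwise as seen from above. It is stiff (about 5 N at the knob) and stays where it is left. It starts on. Swinging it on drags the deck about 0.05 rad counter-clockwise, swinging it off the other way.
- brake_knob (a point): Top centre of the lever's orange upright knob: a round bar 18 mm in diameter, from 45 to 100 mm above the counter, 62 mm from the pivot. Moves with the lever; push or pinch it from above and move it along the arc.
- brake_pivot (a point): Point on the lever's vertical pivot axis at the height of the lever's arm (a bar 14 mm thick, 40 mm above the counter). Fixed to the stand, 162 mm from the deck's axis.
- stand: Grey fixed stand that carries deck and brake; origin on the deck's axis at counter level. The yellow mark lies towards its -y, the brake pivot towards its +y; a black barcode reader head, 125 mm high, stands about 195 mm from the axis, 20 degrees from +x towards -y, just clear of the deck.
- juice: Orange juice bottle with a white cap, 60 mm in diameter, 150 mm high, standing among the tins; not part of the job. Origin at the centre of its underside.
- carton1: Red juice carton, 62 x 62 x 114 mm, beyond the tins; leave alone. Origin at the centre of its underside.
- carton2: Red juice carton like the other; leave alone.
- limejuice: Green juice bottle, 56 mm in diameter, 130 mm high; leave alone. Origin at the centre of its underside.
- tape: Roll of amber packing tape lying flat, 100 mm across, 45 mm high; leave alone. Origin at the centre of its underside.
- gun_reader: Black and grey hand-held barcode reader lying flat, about 200 mm long, 30 mm high; leave alone. Origin under its middle.
Not all that is in view belongs to the job. What is shaped like the tin2 but purple is not meant.

How it is judged:
By the outcome, as a careful person would: the job done as asked, in the order asked, and still so for the second after the job is handed in, with the robot touching nothing.
Of tin1, tin2, tin3, tin4, tin5 only 3 to 5 are there at a start; the rules pass over those that are not, and their reading is None.
At some moment in a run one of tin1, tin2, tin3, tin4, tin5 may be knocked a few centimetres aside while the robot is not near it.
Once in a run the grip may slacken for a moment while it holds something.
It also fails if it takes over 210 s, if anything falls off the work surface, if the arm or the gripper's body presses on something with over 40 N, if the wrist force passes 120 N, or if a joint passes its speed limit or range.

ROBOT

A 6-joint arm with a two-finger parallel gripper is mounted at the origin on the work surface. World frame = base frame: x ahead of the robot, y to its left, z up, the work surface at z = 0. Lengths are in m, angles in rad, forces in N, time in s.
With the tool pointing down it reaches from about 0.375 to 0.9 m from the base axis. Payload 3.1 kg.
Tool frame: the origin (TCP) lies midway between the tips of the shut fingers; the grasp point (between the pads) lies 19 mm behind it; z points along the fingers, y is the line along which they close (so a half turn about z gives the same grasp; the last joint's range is limited). The gripper opens to 87 mm and grips with 3 to 60 N. Pads are 19 mm wide; open, the fingers measure 117 mm over their backs; the gripper's body (75 mm by 190 mm) begins 51 mm behind the grasp point.
Start: joints at [-1.411, 0.527, 1.433, -0, 1.181, -0.178], TCP at [0.207, -0.59, 0.195] pointing down, gripper open.
Joint ranges: [-3.08, 3.08], [-0.75, 2.2], [0.22, 2.44], [-1.43, 4.57], [0, 2.65], [-2.85, 2.85]. Speed limits (rad/s): [2.79, 2.79, 3.14, 3.14, 3.14, 3.14].

INTERFACE

Orientations are given as a unit quaternion [x, y, z, w].
In Python, from rig import robot gives the robot as it stands.
- The arm moves only by the shell command python3 -m jog 'ROWS' [FORCE]. ROWS is a JSON object of lists of equal length, an entry for each row: "dp": the shift along the tool's x, y, z in mm, a list of three; "delta_rot": the turn, a rotation vector about the tool's x, y, z in rad, a list of three; "gripper": the opening, from -1 (shut) to 1 (fully open). A call has 1 to 12 rows; each row is the pose to reach, as a shift and turn from the pose commanded when the call began, along the tool's axes at that moment; what a row does not reach only later rows make up. A row lasts 1/10 s, in which the tool goes at most 50 mm and 8.59 degrees, less where a joint would pass 70% of its speed; a pose out of reach is approached as far as the arm can. A call with a gripper value outside its range is refused whole. The fingers move at their own pace and stop on an object; FORCE is the grip in N (left out, the last holds). Time passes only in rows, so rows that repeat a pose let the fingers close. It gives the time, the measured TCP pose, the force, the opening and the grip force at its end, in the units of the state.
- robot.get_obs(): the state, without advancing time (a new reading comes with each control period).
- robot.camera(name): name is "side" or "top" or "wrist"; returns the picture (480x640x3 uint8, red, green, blue); there is no depth.
- robot.camera_model(name): a dict with "fx", "fy", "cx", "cy" (pixels), "xyz" and "orientation" of the camera in the world; the wrist camera has in their place "T_tool_cam" (4x4, takes a point from camera to tool coordinates, whose origin is the TCP and whose axes are the flange's). Camera axes: x right, y down, z forward; pixel columns grow to the right and rows downward; lengths in m; the calibration is good to about 2 mm. A picture is of the moment at which its call begins: read the wrist's pose just before it. camera_model takes no time and is no camera call.
- robot.hand_in(): hands the job in; it is judged then, once.
Trained networks look in the newest picture that a camera, given by its name, has taken for a name from the list of things; names that differ only in an ending like _2 or _b are one class to them, and where a whole thing is asked for, a point or a joint stands for the part that bears it (a point fixed in the world has none). Each returns a list of dicts, best first, with "score" (0 to 1); they miss things now and then, are a little off and sometimes report something else, mostly with a low value. They report only what shows in the picture. A call takes as long as a camera call. They do not tell look-alikes from the thing itself.
- robot.search_frame(name, camera): "rect" ([left, top, right, bottom] in pixels, round what is visible of it).
The state is a dict: "time": time; "q": joint angles; "joint_velocities": joint speeds; "joint_torque": joint torques, N m; "position": TCP position; "tool_rot": TCP orientation; "ft_force": force on the tool from outside, world axes, zero at the start; "moment": the same for the moment, N m; "grip_width": finger opening in m; "grip_force": force on a finger pad.
Only numpy, scipy, OpenCV 4.12 (cv2) and the standard library are available. Lean on these libraries where they do the work, as an engineer would, in place of code of your own. Each camera call takes 0.05 s, during which the arm holds its last target. There are 200 camera calls.

## Working session

There is one attempt and no reset: what is moved stays moved. The work goes in short steps, Python scripts to look and compute and a shell command to move; the robot and the scene stay as the last step left them, time stands still between calls to the robot, and variables do not carry over. Pictures are saved under pics/ and viewed, at most 14 in all, crops included, and the job is handed in when it is done.

```bash
ls; mkdir -p pics; python3 - <<'E'
from rig import robot
import cv2,numpy as np
o=robot.get_obs();print({k:np.round(v,3).tolist() for k,v in o.items()})
for c in("top","side"):
    im=robot.camera(c);cv2.imwrite(f"pics/{c}0.png",im[:,:,::-1])
    print(c,robot.camera_model(c))
    for n in("tin1","handle","brake_knob","stand","juice"):
        print(n,[(np.round(d["rect"]).tolist(),round(d["score"],2)) for d in robot.search_frame(n,c)][:7])
print(robot.camera_model("wrist"))
E
```

```text
pics
{'time': 0.0, 'q': [-1.411, 0.528, 1.434, 0.0, 1.181, -0.178], 'joint_velocities': [-0.002, 0.0, -0.001, 0.002, 0.002, 0.002], 'joint_torque': [0.0, -44.004, -17.659, 0.063, 0.058, -0.0], 'position': [0.207, -0.589, 0.194], 'tool_rot': [0.986, 0.168, 0.0, -0.001], 'ft_force': [0.33, 0.961, -0.002], 'moment': [0.007, -0.03, -0.012], 'grip_force': 0.0, 'grip_width': 0.087}
top {'fx': 548.0103244368008, 'fy': 548.0103244368008, 'cx': 319.93528204182877, 'cy': 238.30139857985733, 'xyz': array([0.45874659, 0.01286967, 1.71784724]), 'orientation': array([-0.70253988,  0.71074705, -0.02282144,  0.02748689])}
tin1 [([442.0, 268.0, 466.0, 288.0], 0.93), ([400.0, 219.0, 421.0, 243.0], 0.86), ([353.0, 219.0, 371.0, 242.0], 0.81), ([392.0, 268.0, 415.0, 290.0], 0.8), ([355.0, 146.0, 375.0, 170.0], 0.65), ([445.0, 221.0, 464.0, 236.0], 0.63)]
handle [([242.0, 211.0, 333.0, 300.0], 0.92)]
brake_knob [([212.0, 266.0, 249.0, 283.0], 0.67)]
stand [([218.0, 186.0, 338.0, 303.0], 0.76)]
juice [([353.0, 271.0, 373.0, 286.0], 0.63), ([442.0, 267.0, 467.0, 288.0], 0.2), ([403.0, 178.0, 435.0, 206.0],
[... 494 characters left out ...]
, 214.0, 347.0, 353.0], 0.54)]
brake_knob [([223.0, 318.0, 266.0, 341.0], 0.6)]
stand [([224.0, 214.0, 350.0, 355.0], 0.8)]
juice [([360.0, 213.0, 383.0, 269.0], 0.72), ([323.0, 213.0, 343.0, 244.0], 0.3), ([384.0, 172.0, 405.0, 196.0], 0.23)]
{'fx': 356.393309260672, 'fy': 356.393309260672, 'cx': 316.34951359337924, 'cy': 231.82154513569432, 'T_tool_cam': array([[ 6.08300418e-04, -9.52300122e-01, -3.05162427e-01,
         8.45786834e-02],
       [ 9.99999809e-01,  6.13717084e-04,  7.81795039e-05,
        -1.24039565e-03],
       [ 1.12833044e-04, -3.05162416e-01,  9.52300313e-01,
        -1.89181856e-01],
       [ 0.00000000e+00,  0.00000000e+00,  0.00000000e+00,
         1.00000000e+00]])}
```

```bash
python3 - <<'E'
import cv2
a=cv2.imread("pics/top0.png")[130:320,200:480];cv2.imwrite("pics/t1.png",cv2.resize(a,(800,543),interpolation=cv2.INTER_CUBIC))
a=cv2.imread("pics/side0.png")[150:370,200:440];cv2.imwrite("pics/s1.png",cv2.resize(a,(654,600),interpolation=cv2.INTER_CUBIC))
E
```

```text
(no output)
```

View pics/t1.png

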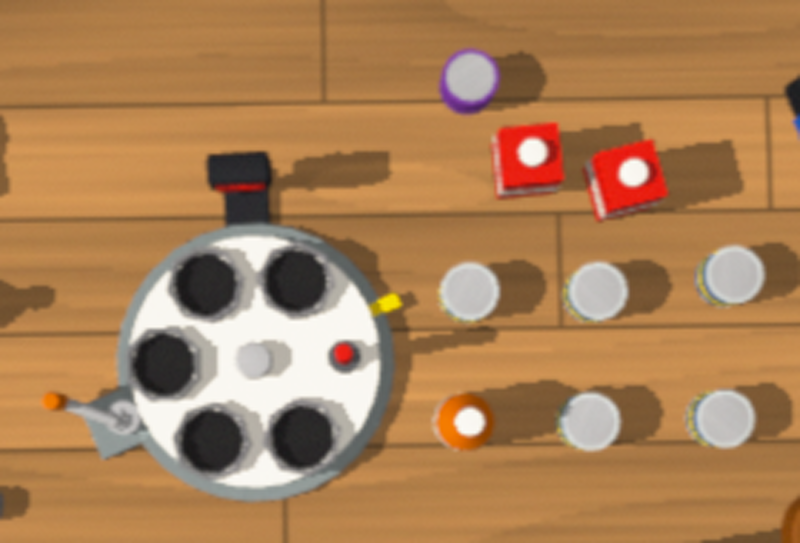

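View pics/s1.png

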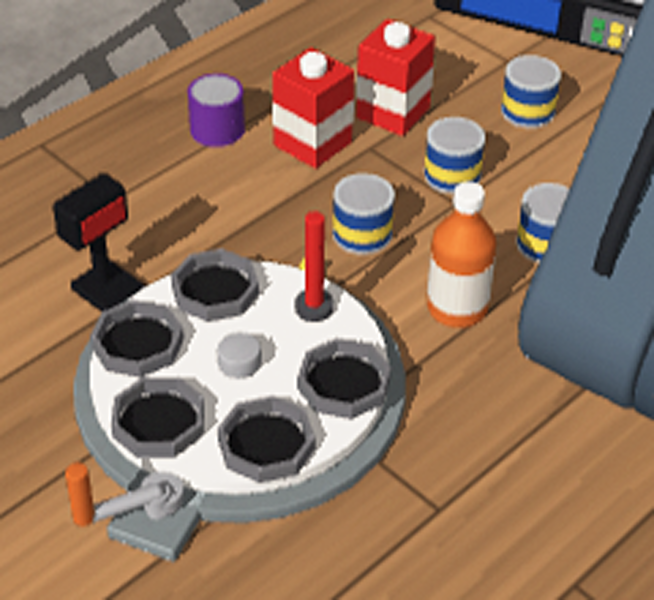

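Both views agree. At full-image pixels in the top view there are six tin-shaped things: (364,232), (409,232), (456,226), (406,277) and (453,276) have silver tops with a blue/yellow fringe, and (364,158) is purple, so I leave it out. The juice is at (363,277). The handle is at (320,254) and the yellow mark at (335,236).

```bash
cat > h.py <<'E'
from rig import robot
import cv2,numpy as np
from scipy.spatial.transform import Rotation as R
def pose(cam):
    m=robot.camera_model(cam)
    if cam!="wrist": T=np.eye(4);T[:3,:3]=R.from_quat(m["orientation"]).as_matrix();T[:3,3]=m["xyz"]
    else:
        o=robot.get_obs();T=np.eye(4);T[:3,:3]=R.from_quat(o["tool_rot"]).as_matrix();T[:3,3]=o["position"];T=T@m["T_tool_cam"]
    return m,T
def snap(cam,name):
    mT=pose(cam);im=robot.camera(cam)[:,:,::-1].copy();cv2.imwrite(f"pics/{name}.png",im);return im,mT
def w(mT,uv,z):
    m,T=mT;d=T[:3,:3]@np.array([(uv[0]-m["cx"])/m["fx"],(uv[1]-m["cy"])/m["fy"],1]);return (T[:3,3]+d*(z-T[2,3])/d[2])[:2]
def px(mT,p):
    m,T=mT;c=T[:3,:3].T@(np.array(p)-T[:3,3]);return np.array([m["fx"]*c[0]/c[2]+m["cx"],m["fy"]*c[1]/c[2]+m["cy"]])
def blobs(mask,amin):
    n,_,s,c=cv2.connectedComponentsWithStats(mask.astype(np.uint8));return [(c[i],s[i,4]) for i in range(1,n) if s[i,4]>=amin]
def tool(dxyz):  # world mm -> tool mm
    Rm=R.from_quat(robot.get_obs()["tool_rot"]).as_matrix();return Rm.T@np.array(dxyz)
E
python3 - <<'E'
from h import *
im=cv2.imread("pics/top0.png");mT=pose("top");hsv=cv2.cvtColor(im,cv2.COLOR_BGR2HSV).astype(int);H,S,V=hsv[...,0],hsv[...,1],hsv[...,2]
grey=(S<40)&(V>120)
for c,a in blobs(grey,100): print("grey",c.round(1),a,w(mT,c,.054).round(4), w(mT,c,.034).round(4))
ora=(S>190)&(H<17)&(H>8)&(V>150)
for c,a in blobs(ora,15): print("orange",c.round(1),a,w(mT,c,.1).round(4))
red=(S>180)&((H<6)|(H>174))&(V>120)
for c,a in blobs(red,8): print("red",c.round(1),a,w(mT,c,.15).round(4))
yel=(S>180)&(H>22)&(H<35)&(V>150)
for c,a in blobs(yel,10): print("yel",c.round(1),a,w(mT,c,.02).round(4))
dark=(V<45)&(S<120)
for c,a in blobs(dark,100): print("dark",c.round(1),a,w(mT,c,.034).round(4))
E
```

```text
grey [309.7  65.9] 39934 [1.1158 0.0491] [1.1237 0.0495]
grey [417.9  36.5] 2531 [ 1.2054 -0.2898] [ 1.2144 -0.2934]
grey [465.1  32.1] 1920 [ 1.2175 -0.4372] [ 1.2266 -0.4426]
grey [509.9  28.4] 1666 [ 1.2272 -0.5773] [ 1.2364 -0.5843]
grey [549.5  24.7] 933 [ 1.2374 -0.701 ] [ 1.2468 -0.7096]
grey [120.5 144.8] 810 [0.8743 0.6359] [0.8793 0.6433]
grey [540.  187.9] 7936 [ 0.7237 -0.6508] [ 0.7269 -0.6588]
grey [ 86.8 150.2] 825 [0.8586 0.74  ] [0.8634 0.7488]
grey [ 53.2 155.7] 824 [0.843  0.8437] [0.8476 0.8537]
grey [364.3 156.4] 209 [ 0.8281 -0.116 ] [ 0.8326 -0.1175]
grey [125.1 177.9] 840 [0.7708 0.6204] [0.7746 0.6277]
grey [ 74.4 186.2] 1683 [0.747  0.7761] [0.7505 0.7853]
grey [286.1 257.9] 4999 [0.5189 0.1265] [0.5196 0.1279]
grey [456.2 225.8] 335 [ 0.6106 -0.3919] [ 0.6124 -0.3968]
grey [364.1 231.6] 317 [ 0.5962 -0.1117] [ 0.5979 -0.1132]
grey [408.8 231.7] 328 [ 0.5945 -0.2474] [ 0.5961 -0.2505]
grey [ 18.1 232.5] 140 [0.6062 0.9459] [0.6079 0.9572]
grey [453.1 276.1] 329 [ 0.4582 -0.3782] [ 0.4582 -0.3829]
grey [406.2 277. ] 325 [ 0.4569 -0.2365] [ 0.4569 -0.2395]
gre
[... 395 characters left out ...]
 [385.2 184.5] 349 [ 0.7239 -0.1675]
red [419.4 191.3] 365 [ 0.7031 -0.2657]
red [282.9 195.4] 27 [0.6959 0.1281]
red [508.4 240.9] 12 [ 0.5567 -0.5164]
red [319.9 253.4] 27 [0.5272 0.0231]
red [134.7 303. ] 21 [0.3918 0.5529]
red [ 96.7 350.3] 162 [0.2598 0.659 ]
yel [502.5 227.5] 16 [ 0.6067 -0.5435]
yel [334.9 235.9] 51 [ 0.5868 -0.0232]
dark [ 50.3 228.8] 221 [0.6182 0.8574]
dark [302.6 227.8] 281 [0.6119 0.0763]
dark [271.1 229.2] 291 [0.6088 0.1736]
dark [256.4 257.1] 288 [0.5231 0.2193]
dark [304.9 282.5] 294 [0.4436 0.0709]
dark [273.2 284. ] 296 [0.4403 0.1681]
dark [564.3 344.2] 4259 [ 0.2485 -0.7134]
dark [483.5 364.1] 266 [ 0.1914 -0.4671]
dark [568.8 410.8] 185 [ 0.0505 -0.7183]
```

```bash
python3 -m jog '{"dp":[[307,-116,-60],[307,-116,-60],[307,-116,-60],[307,-116,-60],[307,-116,-60],[307,-116,-60],[307,-116,-60],[307,-116,-60],[307,-116,-60],[307,-116,-60]],"delta_rot":[[0,0,0.338],[0,0,0.338],[0,0,0.338],[0,0,0.338],[0,0,0.338],[0,0,0.338],[0,0,0.338],[0,0,0.338],[0,0,0.338],[0,0,0.338]],"gripper":[1,1,1,1,1,1,1,1,1,1]}' 30
cat >> h.py <<'E'
def tins(cam,name):
    im,mT=snap(cam,name);hsv=cv2.cvtColor(im,cv2.COLOR_BGR2HSV).astype(int)
    out=[]
    o=robot.get_obs();print("tcp",o["position"].round(4),"t",round(o["time"],1))
    for d in robot.search_frame("tin1",cam):
        l,t,r,b=[int(v) for v in d["rect"]]
        l-=4;t-=4;r+=5;b+=5;l=max(l,0);t=max(t,0)
        s=hsv[t:b,l:r];g=(s[...,1]<45)&(s[...,2]>110)
        bl=max(blobs(g,20),key=lambda q:q[1],default=None)
        blue=((s[...,0]>100)&(s[...,0]<125)&(s[...,1]>120)&(s[...,2]>40)).sum()
        if bl: c=bl[0]+[l,t];print(round(d["score"],2),c.round(1),bl[1],"blue",blue,w(mT,c,.054).round(4),w(mT,c,.088).round(4))
    return im,mT
E
python3 -c "
from h import *
tins('wrist','w1')"
```

```text
time: 1.6
position: [0.4575, -0.3789, 0.2546]
tool_rot: [1.0, -0.0, -0.0, -0.0]
ft_force: [-0.3, -0.3, 0.7]
grip_width: 0.0871
grip_force: 0.0
tcp [ 0.4573 -0.3792  0.2546] t 1.6
0.92 [45.8 59.9] 3289 blue 740 [ 0.5962 -0.1087] [ 0.5915 -0.1322]
0.9 [183.   61.5] 3270 blue 210 [ 0.5948 -0.245 ] [ 0.5902 -0.2566]
0.86 [187.3 197.9] 2333 blue 212 [ 0.4564 -0.2339] [ 0.4639 -0.2464]
0.74 [314.6 196.6] 2323 blue 17 [ 0.4578 -0.3758] [ 0.4651 -0.376 ]
0.61 [329.1  43.9] 3378 blue 1 [ 0.6104 -0.3903] [ 0.6044 -0.3892]
```

View pics/w1.png

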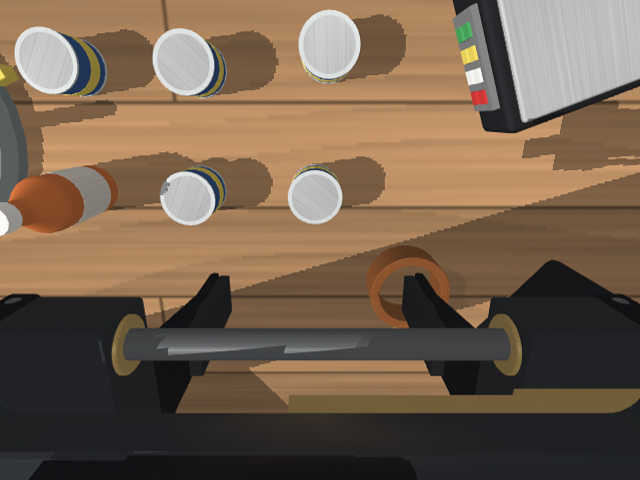

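The picture shows five silver tops with blue/yellow fringes at (46,60), (183,62), (329,44), (187,198) and (315,197), with the juice at (50,203). They match the top camera to 2.5 mm, and the gripper body is wide along the closing line. Next I take the tin at (0.458, -0.377).

```bash
python3 -m jog '{"dp":[[0,-1,50],[0,-1,100],[0,-1,150],[0,-1,200],[0,-1,232],[0,-1,232],[0,-1,232],[0,-1,232],[0,-1,232],[0,-1,232],[0,-1,232]],"delta_rot":[[0,0,0],[0,0,0],[0,0,0],[0,0,0],[0,0,0],[0,0,0],[0,0,0],[0,0,0],[0,0,0],[0,0,0],[0,0,0]],"gripper":[1,1,1,1,1,1,-1,-1,-1,-1,-1]}' 35
```

```text
time: 2.8
position: [0.459, -0.3778, 0.0246]
tool_rot: [1.0, -0.0, 0.001, 0.001]
ft_force: [-0.5, 1.3, 6.0]
grip_width: 0.0576
grip_force: 35.0
```

```bash
python3 -m jog '{"dp":[[0,0,-50],[0,0,-100],[0,0,-150],[0,0,-200],[0,-50,-240],[12,-100,-240],[12,-150,-240],[12,-200,-240],[12,-250,-240],[12,-300,-240],[12,-350,-240],[12,-400,-240]],"delta_rot":[[0,0,0],[0,0,0],[0,0,0],[0,0,0],[0,0,0],[0,0,0],[0,0,0],[0,0,0],[0,0,0],[0,0,0],[0,0,0],[0,0,0]],"gripper":[-1,-1,-1,-1,-1,-1,-1,-1,-1,-1,-1,-1]}' 
python3 -m jog '{"dp":[[0,-50,0],[0,-99,0],[0,-99,0],[0,-99,0]],"delta_rot":[[0,0,0],[0,0,0],[0,0,0],[0,0,0]],"gripper":[-1,-1,-1,-1]}'
python3 - <<'E'
from h import *
im,mT=snap("wrist","w2");print(robot.get_obs()["position"],robot.get_obs()["grip_width"])
c=np.array([.526,.122])
for a in(-29.4,30.6,90.6,150.6,210.6):
    t=np.radians(a);p=c+.097*np.array([np.cos(t),np.sin(t)]);print(a,p.round(4),px(mT,[*p,.05]).round(1))
    cv2.polylines(im,[np.array([px(mT,[p[0]+.034*np.cos(k),p[1]+.034*np.sin(k),.05]) for k in np.linspace(0,6.28,40)]).astype(np.int32)],True,(0,255,0),1)
print("hub",px(mT,[*c,.056]),"handle",px(mT,[.5272,.0231,.15]),"mark",px(mT,[.5868,-.0232,.02]))
for z,r in((.056,.02),):
    cv2.polylines(im,[np.array([px(mT,[c[0]+r*np.cos(k),c[1]+r*np.sin(k),z]) for k in np.linspace(0,6.28,40)]).astype(np.int32)],True,(0,0,255),1)
cv2.imwrite("pics/w2a.png",im)
E
```

```text
time: 4.0
position: [0.4695, 0.0122, 0.263]
tool_rot: [1.0, -0.0, 0.0, 0.0]
ft_force: [1.7, -1.1, -3.2]
grip_width: 0.0572
grip_force: 35.0
time: 4.4
position: [0.4696, 0.1103, 0.2628]
tool_rot: [1.0, 0.002, -0.0, 0.0]
ft_force: [0.3, -0.3, -2.4]
grip_width: 0.0571
grip_force: 35.0
[0.46992051 0.109121   0.26280106] 0.057364798515175966
-29.4 [0.6105 0.0744] [352.9  59.6]
30.6 [0.6095 0.1714] [258.4  60.2]
90.6 [0.525 0.219] [218.5 144.6]
150.6 [0.4415 0.1696] [266.4 218.1]
210.6 [0.4425 0.0726] [349.3 217.6]
hub [306.68553253 144.41775286] handle [422.99883281 151.62268158] mark [436.16173634  87.25015082]
```

View pics/w2a.png

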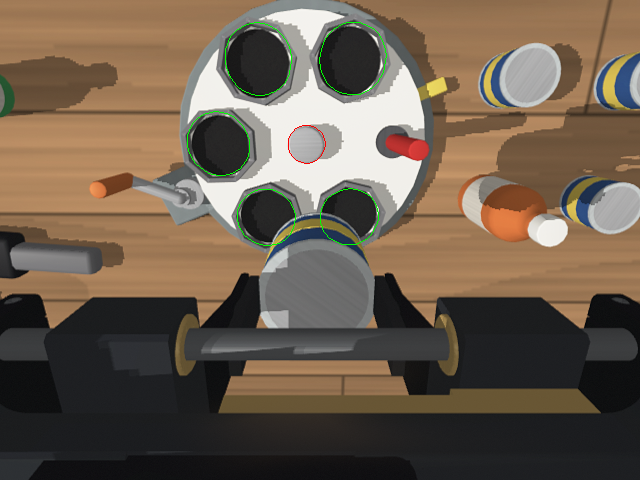

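The overlay fits the rims and hub to about 1 px. The pockets are at (258,60), (353,60), (218,145), (266,218) and (349,218), and the handle is at (420,148).

```bash
python3 -m jog '{"dp":[[-28,-50,0],[-28,-59,30],[-28,-59,80],[-28,-59,130],[-28,-59,145],[-28,-59,145],[-28,-59,145]],"delta_rot":[[0,0,0],[0,0,0],[0,0,0],[0,0,0],[0,0,0],[0,0,0],[0,0,0]],"gripper":[-1,-1,-1,-1,-1,-1,-1]}' 
python3 - <<'E'
from h import *
print(np.mean([robot.get_obs()["position"] for _ in range(5)],0))
im,mT=snap("wrist","w3")
T=(np.array([.4415,.1696]))
o=robot.get_obs()["position"]
for p,r,z,c in((T,.034,.05,(0,255,0)),(o[:2],.03,o[2]+.032,(0,0,255)),(o[:2],.03,o[2]-.022,(255,0,255))):
    cv2.polylines(im,[np.array([px(mT,[p[0]+r*np.cos(k),p[1]+r*np.sin(k),z]) for k in np.linspace(0,6.28,40)]).astype(np.int32)],True,c,1)
cv2.imwrite("pics/w3a.png",im)
E
```

```text
time: 5.15
position: [0.4436, 0.1669, 0.1183]
tool_rot: [1.0, -0.001, 0.0, 0.0]
ft_force: [0.1, 0.0, -1.3]
grip_width: 0.057
grip_force: 35.0
[0.44364052 0.16690361 0.1183286 ]
```

View pics/w3a.png

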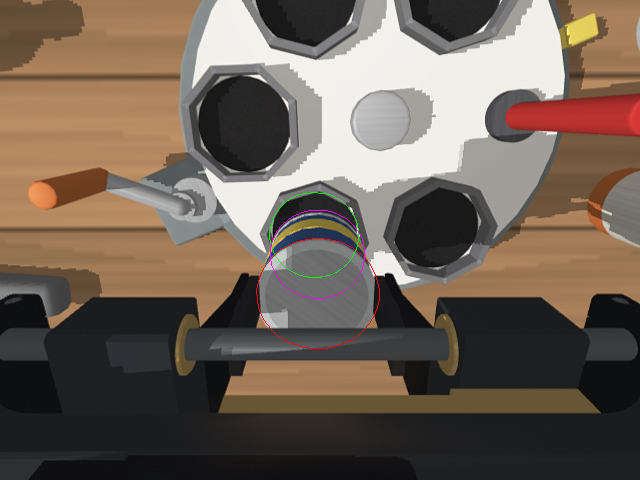

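The pocket outline in green and the tin edges agree to 1–2 px. I correct about 1.5 mm and lower.

```bash
python3 -m jog '{"dp":[[-1.5,-2,0],[-1.5,-2,25],[-1.5,-2,45],[-1.5,-2,54],[-1.5,-2,58],[-1.5,-2,59],[-1.5,-2,59]],"delta_rot":[[0,0,0],[0,0,0],[0,0,0],[0,0,0],[0,0,0],[0,0,0],[0,0,0]],"gripper":[-1,-1,-1,-1,-1,-1,-1]}' 
python3 - <<'E'
from h import *
P=[]
for i in range(4): robot.camera("wrist");P.append(robot.get_obs()["position"])
print(np.array(P).round(4))
E
```

```text
time: 5.9
position: [0.4417, 0.1702, 0.0596]
tool_rot: [1.0, -0.0, 0.001, -0.0]
ft_force: [-0.4, 0.4, -1.7]
grip_width: 0.057
grip_force: 35.0
[[0.4417 0.1702 0.0597]
 [0.4416 0.1702 0.0597]
 [0.4415 0.1702 0.0596]
 [0.4415 0.1702 0.0595]]
```

```bash
python3 -m jog '{"dp":[[0,0,1],[0,0,1],[0,0,1],[0,0,1],[0,0,-40],[0,0,-90],[0,-0,-140],[20,40,-190],[20,90,-190],[20,140,-190]],"delta_rot":[[0,0,0],[0,0,0],[0,0,0],[0,0,0],[0,0,0],[0,0,0],[0,0,0],[0,0,0],[0,0,0],[0,0,0]],"gripper":[-1,0.7,0.7,0.7,0.7,0.7,0.7,0.7,0.7,0.7]}' 
python3 - <<'E'
from h import *
im,mT=tins("wrist","w4")
tins("top","top1")
E
```

```text
time: 7.1
position: [0.463, 0.0405, 0.2511]
tool_rot: [1.0, 0.001, 0.003, 0.001]
ft_force: [0.9, -0.0, -0.5]
grip_width: 0.0745
grip_force: 0.0
tcp [0.4629 0.0325 0.2503] t 7.2
0.92 [470.   68.4] 3672 blue 0 [ 0.5956 -0.111 ] [ 0.5912 -0.0976]
0.82 [194.2 221.7] 4098 blue 34 [0.4363 0.179 ] [0.4459 0.167 ]
0.81 [606.2  70.2] 3633 blue 130 [ 0.5944 -0.2471] [ 0.5901 -0.2217]
0.56 [566.9 207.3] 2399 blue 89 [ 0.4542 -0.2377] [ 0.4623 -0.2131]
tcp [0.4611 0.039  0.2488] t 7.2
0.89 [364.3 156.5] 211 blue 0 [ 0.8281 -0.1159] [ 0.8206 -0.1133]
0.81 [408.8 231.6] 330 blue 0 [ 0.5945 -0.2474] [ 0.5917 -0.242 ]
0.78 [406.1 277.1] 326 blue 0 [ 0.4566 -0.2362] [ 0.4566 -0.2312]
0.73 [456.1 225.9] 335 blue 0 [ 0.6104 -0.3918] [ 0.6073 -0.3835]
0.7 [267.4 285.7] 591 blue 0 [0.4356 0.1837] [0.436  0.1802]
0.59 [364.1 231.6] 321 blue 0 [ 0.5962 -0.1115] [ 0.5934 -0.1089]
```

View pics/w4.png

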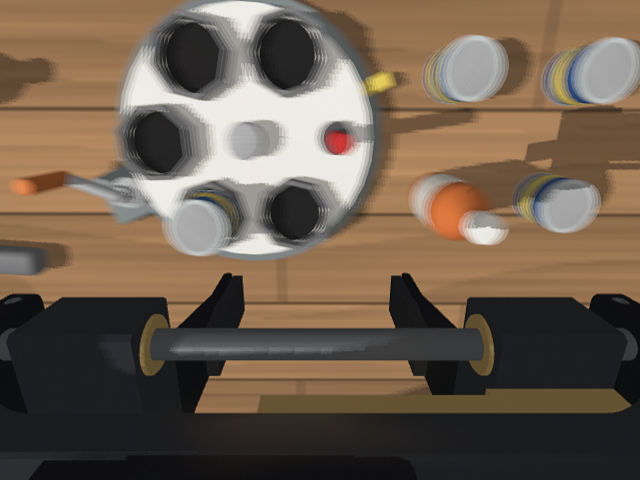

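The first tin is seated upright in its pocket, at (200,225). The remaining four are unmoved. Next is the tin at (0.457, -0.236).

```bash
python3 -m jog '{"dp":[[-5,50,0],[-5,100,0],[-5,150,0],[-5,200,0],[-5,250,0],[-5,270,0],[-5,270,0],[-5,270,0]],"delta_rot":[[0,0,0],[0,0,0],[0,0,0],[0,0,0],[0,0,0],[0,0,0],[0,0,0],[0,0,0]],"gripper":[1,1,1,1,1,1,1,1]}'
python3 -c "
from h import *
tins('top','top2')"
```

```text
time: 8.1
position: [0.4557, -0.2265, 0.2477]
tool_rot: [1.0, 0.0, -0.001, -0.001]
ft_force: [-0.1, 0.1, 0.4]
grip_width: 0.0869
grip_force: 0.0
tcp [ 0.4556 -0.226   0.2478] t 8.2
0.89 [271.9 285.4] 734 blue 0 [0.4364 0.1701] [0.4368 0.1669]
0.75 [285.3 259.2] 5532 blue 0 [0.5149 0.1291] [0.5138 0.1267]
0.74 [364.3 156.5] 211 blue 0 [ 0.8281 -0.1159] [ 0.8206 -0.1133]
0.7 [364.1 231.6] 321 blue 0 [ 0.5962 -0.1115] [ 0.5934 -0.1089]
0.67 [456.1 225.8] 338 blue 0 [ 0.6106 -0.3918] [ 0.6075 -0.3835]
0.58 [408.8 231.6] 331 blue 0 [ 0.5946 -0.2474] [ 0.5918 -0.2421]
```

```bash
python3 -m jog '{"dp":[[1,9,50],[1,9,100],[1,9,150],[1,9,200],[1,9,224],[1,9,224],[1,9,224],[1,9,224],[1,9,224],[1,9,224],[1,9,224]],"delta_rot":[[0,0,0],[0,0,0],[0,0,0],[0,0,0],[0,0,0],[0,0,0],[0,0,0],[0,0,0],[0,0,0],[0,0,0],[0,0,0]],"gripper":[1,1,1,1,1,1,-1,-1,-1,-1,-1]}' 35
python3 -m jog '{"dp":[[0,0,-50],[0,0,-100],[0,0,-150],[0,0,-200],[0,-50,-225],[0,-100,-225],[0,-150,-225],[0,-200,-225],[0,-250,-225],[-14,-290,-225],[-14,-308,-225],[-14,-308,-225]],"delta_rot":[[0,0,0],[0,0,0],[0,0,0],[0,0,0],[0,0,0],[0,0,0],[0,0,0],[0,0,0],[0,0,0],[0,0,0],[0,0,0],[0,0,0]],"gripper":[-1,-1,-1,-1,-1,-1,-1,-1,-1,-1,-1,-1]}'
```

```text
time: 9.3
position: [0.4572, -0.2377, 0.0262]
tool_rot: [1.0, 0.0, 0.001, 0.001]
ft_force: [-4.1, 1.0, 27.5]
grip_width: 0.0548
grip_force: 13.4
time: 10.5
position: [0.4419, 0.0728, 0.2499]
tool_rot: [1.0, 0.002, 0.0, -0.0]
ft_force: [0.3, -0.6, 0.6]
grip_width: 0.0004
grip_force: 0.0
```

The grasp failed: the gripper is empty and there was a 27 N upward push, so I look again.

```bash
python3 - <<'E'
from h import *
im,mT=tins('top','top3')
im2,_=snap("side","side3")
a=cv2.resize(im[130:320,240:480],(600,475),interpolation=cv2.INTER_CUBIC)
b=cv2.resize(im2[150:330,220:440],(580,475),interpolation=cv2.INTER_CUBIC)
cv2.imwrite("pics/c3.png",cv2.resize(np.hstack([a,b]),(800,322)))
E
```

```text
tcp [0.4425 0.0713 0.2499] t 10.6
0.88 [364.3 156.5] 211 blue 0 [ 0.8281 -0.1159] [ 0.8206 -0.1133]
0.77 [408.8 231.6] 330 blue 0 [ 0.5945 -0.2475] [ 0.5918 -0.2422]
0.75 [456.1 225.8] 338 blue 0 [ 0.6106 -0.3918] [ 0.6075 -0.3835]
0.71 [406.8 277.4] 331 blue 0 [ 0.4557 -0.2384] [ 0.4558 -0.2333]
0.62 [364.1 231.6] 319 blue 0 [ 0.5961 -0.1115] [ 0.5933 -0.109 ]
0.3 [386.  182.8] 65 blue 0 [ 0.7454 -0.1811] [ 0.7396 -0.1772]
0.25 [284.9 248.2] 3846 blue 0 [0.5484 0.1299] [0.5465 0.1275]
```

View pics/c3.png

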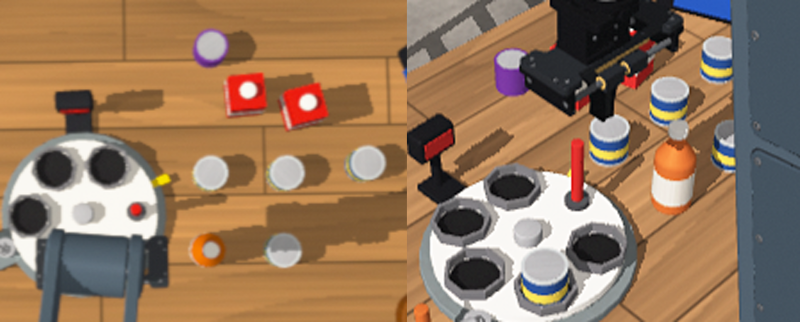

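Tin 2 still stands at (0.456, -0.238), and the seated tin is fine. I grip again, a few mm lower.

```bash
python3 -m jog '{"dp":[[0,50,0],[0,100,0],[14,150,0],[14,200,0],[14,250,0],[14,300,0],[14,309,0],[14,309,40],[14,309,90],[14,309,140],[14,309,140],[14,309,140]],"delta_rot":[[0,0,0],[0,0,0],[0,0,0],[0,0,0],[0,0,0],[0,0,0],[0,0,0],[0,0,0],[0,0,0],[0,0,0],[0,0,0],[0,0,0]],"gripper":[1,1,1,1,1,1,1,1,1,1,1,1]}' 35
python3 -c "
from h import *
tins('wrist','w5')"
```

```text
time: 11.85
position: [0.4562, -0.2388, 0.1093]
tool_rot: [1.0, -0.001, -0.001, -0.001]
ft_force: [0.6, -0.6, 0.7]
grip_width: 0.0846
grip_force: 0.0
tcp [ 0.4576 -0.2398  0.1111] t 11.9
0.96 [104.9  33. ] 6445 blue 1105 [ 0.5896 -0.1085] [ 0.5828 -0.1265]
0.74 [328.2  34.1] 6666 blue 0 [ 0.5888 -0.2449] [ 0.5821 -0.2439]
0.56 [568.   20.9] 4082 blue 1072 [ 0.5958 -0.3899] [ 0.5881 -0.3687]
0.56 [314.7 238.2] 5314 blue 165 [ 0.457  -0.2364] [ 0.4687 -0.2366]
```

```bash
python3 -m jog '{"dp":[[0,-2,40],[0,-2,80],[0,-2,91],[0,-2,91],[0,-2,91],[0,-2,91],[0,-2,91],[0,-2,91],[0,-2,91]],"delta_rot":[[0,0,0],[0,0,0],[0,0,0],[0,0,0],[0,0,0],[0,0,0],[0,0,0],[0,0,0],[0,0,0]],"gripper":[1,1,1,1,-1,-1,-1,-1,-1]}' 35
```

```text
time: 12.85
position: [0.4572, -0.2369, 0.0194]
tool_rot: [1.0, -0.0, 0.001, 0.001]
ft_force: [-0.6, -0.3, 5.8]
grip_width: 0.0588
grip_force: 35.0
```

```bash
python3 -m jog '{"dp":[[0,0,-50],[0,0,-100],[0,0,-150],[0,0,-200],[0,-50,-230],[0,-100,-230],[0,-150,-230],[0,-200,-230],[-14,-250,-230],[-14,-300,-230],[-14,-310,-230],[-14,-310,-230]],"delta_rot":[[0,0,0],[0,0,0],[0,0,0],[0,0,0],[0,0,0],[0,0,0],[0,0,0],[0,0,0],[0,0,0],[0,0,0],[0,0,0],[0,0,0]],"gripper":[-1,-1,-1,-1,-1,-1,-1,-1,-1,-1,-1,-1]}'
python3 -m jog '{"dp":[[0,0,50],[0,0,100],[0,0,140],[0,0,140],[0,0,140]],"delta_rot":[[0,0,0],[0,0,0],[0,0,0],[0,0,0],[0,0,0]],"gripper":[-1,-1,-1,-1,-1]}'
```

```text
time: 14.05
position: [0.4412, 0.0763, 0.2481]
tool_rot: [1.0, 0.002, -0.001, -0.0]
ft_force: [1.2, -0.2, -2.6]
grip_width: 0.0588
grip_force: 35.0
time: 14.55
position: [0.4427, 0.0729, 0.1084]
tool_rot: [1.0, -0.001, -0.001, 0.0]
ft_force: [0.2, 0.3, -1.8]
grip_width: 0.0586
grip_force: 35.0
```

```bash
python3 -m jog '{"dp":[[0,0,25],[0,0,42],[0,0,51],[0,0,55],[0,0,55.5],[0,0,55.5],[0,0,55.5]],"delta_rot":[[0,0,0],[0,0,0],[0,0,0],[0,0,0],[0,0,0],[0,0,0],[0,0,0]],"gripper":[-1,-1,-1,-1,-1,-1,-1]}'
```

```text
time: 15.25
position: [0.4435, 0.0735, 0.0538]
tool_rot: [1.0, -0.0, 0.001, 0.0]
ft_force: [-0.6, -0.9, -1.8]
grip_width: 0.0588
grip_force: 35.0
```

```bash
python3 -m jog '{"dp":[[0,0,0.5],[0,0,0.5],[0,0,0.5],[0,0,-40],[0,0,-90],[0,0,-140],[30,30,-190],[60,65,-196],[90,100,-196],[120,140,-196],[150,180,-196],[153,184,-196]],"delta_rot":[[0,0,0],[0,0,0],[0,0,0],[0,0,0],[0,0,0],[0,0,0],[0,0,0],[0,0,0],[0,0,0],[0,0,0],[0,0,0],[0,0,0]],"gripper":[0.7,0.7,0.7,0.7,0.7,0.7,0.7,0.7,1,1,1,1]}'
python3 -m jog '{"dp":[[0,0,50],[0,0,90],[0,0,90]],"delta_rot":[[0,0,0],[0,0,0],[0,0,0]],"gripper":[1,1,1]}'
python3 -c "
from h import *
tins('wrist','w6')
tins('top','top6')"
```

```text
time: 16.45
position: [0.599, -0.1156, 0.2488]
tool_rot: [1.0, -0.002, 0.002, 0.001]
ft_force: [-0.5, 0.5, -0.2]
grip_width: 0.0864
grip_force: 0.0
time: 16.75
position: [0.5902, -0.1083, 0.1532]
tool_rot: [1.0, -0.0, -0.007, -0.003]
ft_force: [-1.2, 0.3, -1.3]
grip_width: 0.0869
grip_force: 0.0
tcp [ 0.593  -0.1091  0.1565] t 16.8
0.89 [480.1 215.1] 3761 blue 563 [ 0.5956 -0.2433] [ 0.6052 -0.2273]
0.8 [632.4 204.9] 600 blue 1336 [ 0.6045 -0.3673] [ 0.6131 -0.3366]
0.65 [318.4 212.6] 4096 blue 57 [ 0.5975 -0.1083] [ 0.6069 -0.1082]
0.57 [100.8 229.1] 19563 blue 0 [0.5826 0.0769] [0.5938 0.055 ]
tcp [ 0.5967 -0.1104  0.1606] t 16.9
0.91 [274.3 283.8] 944 blue 0 [0.441 0.163] [0.4414 0.1599]
0.9 [364.3 156.5] 211 blue 0 [ 0.8281 -0.1159] [ 0.8206 -0.1133]
0.75 [411.9 232.3] 202 blue 0 [ 0.5924 -0.2567] [ 0.5896 -0.2512]
0.69 [456.2 225.9] 325 blue 0 [ 0.6104 -0.3921] [ 0.6073 -0.3838]
0.63 [301.9 284.9] 819 blue 0 [0.4366 0.0793] [0.437 0.078]
0.53 [364.4 238.7] 59 blue 0 [ 0.5746 -0.1122] [ 0.5722 -0.1096]
```

```bash
python3 -m jog '{"dp":[[0,0,45],[0,0,90],[0,0,130],[0,0,142],[0,0,142],[0,0,142],[0,0,142],[0,0,142],[0,0,142],[0,0,142]],"delta_rot":[[0,0,0],[0,0,0],[0,0,0],[0,0,0],[0,0,0],[0,0,0],[0,0,0],[0,0,0],[0,0,0],[0,0,0]],"gripper":[1,1,1,1,1,-1,-1,-1,-1,-1]}' 35
```

```text
time: 17.95
position: [0.5964, -0.1105, 0.0182]
tool_rot: [1.0, -0.0, 0.001, 0.0]
ft_force: [-0.8, 1.1, 5.3]
grip_width: 0.0589
grip_force: 35.0
```

```bash
python3 -m jog '{"dp":[[0,0,-50],[0,0,-100],[0,0,-150],[0,0,-200],[13,-50,-230],[13,-100,-230],[13,-150,-230],[13,-200,-230],[13,-250,-230],[13,-282,-230],[13,-282,-230],[13,-282,-230]],"delta_rot":[[0,0,0],[0,0,0],[0,0,0],[0,0,0],[0,0,0],[0,0,0],[0,0,0],[0,0,0],[0,0,0],[0,0,0],[0,0,0],[0,0,0]],"gripper":[-1,-1,-1,-1,-1,-1,-1,-1,-1,-1,-1,-1]}'
python3 -m jog '{"dp":[[0,0,50],[0,0,100],[0,0,138],[0,0,138],[0,0,138]],"delta_rot":[[0,0,0],[0,0,0],[0,0,0],[0,0,0],[0,0,0]],"gripper":[-1,-1,-1,-1,-1]}'
python3 - <<'E'
from h import *
im,mT=snap("wrist","w7");o=robot.get_obs()["position"];print(o)
T=np.array([.6095,.1714])
for p,r,z,c in((T,.034,.05,(0,255,0)),((.5245,.219),.034,.05,(0,255,0)),((.6105,.0744),.034,.05,(0,255,0)),(o[:2],.03,o[2]-.0185,(255,0,255))):
    cv2.polylines(im,[np.array([px(mT,[p[0]+r*np.cos(k),p[1]+r*np.sin(k),z]) for k in np.linspace(0,6.28,40)]).astype(np.int32)],True,c,1)
cv2.imwrite("pics/w7a.png",im)
E
```

```text
time: 19.15
position: [0.6079, 0.1723, 0.2463]
tool_rot: [1.0, 0.001, -0.001, 0.001]
ft_force: [-0.6, 0.4, -1.6]
grip_width: 0.0589
grip_force: 35.0
time: 19.65
position: [0.6091, 0.1701, 0.109]
tool_rot: [1.0, -0.001, -0.0, 0.0]
ft_force: [0.3, 0.3, -1.8]
grip_width: 0.0589
grip_force: 35.0
[0.61072111 0.17055136 0.11073765]
```

View pics/w7a.png

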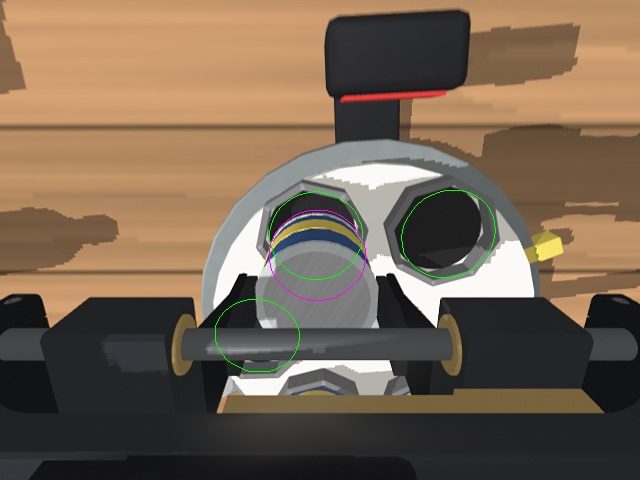

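```bash
python3 -c "
import cv2
a=cv2.imread('pics/w7.png')[160:310,240:520];cv2.imwrite('pics/w7b.png',cv2.resize(a,(800,429),interpolation=cv2.INTER_NEAREST))"
```

```text
(no output)
```

View pics/w7b.png

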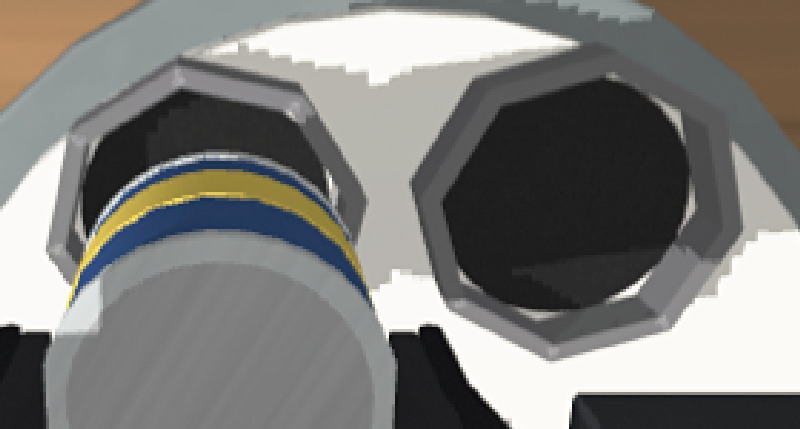

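The black-floor centroids all point to a deck angle 1.2° further on, so the pockets are at (0.608, 0.173), (0.611, 0.076) and (0.523, 0.219). In the crop the right pocket's rim spans 412–742, which supports this. I shift and lower.

```bash
python3 -m jog '{"dp":[[-1.5,-2.5,0],[-1.5,-2.5,25],[-1.5,-2.5,42],[-1.5,-2.5,51],[-1.5,-2.5,55],[-1.5,-2.5,56],[-1.5,-2.5,56]],"delta_rot":[[0,0,0],[0,0,0],[0,0,0],[0,0,0],[0,0,0],[0,0,0],[0,0,0]],"gripper":[-1,-1,-1,-1,-1,-1,-1]}'
```

```text
time: 20.4
position: [0.6082, 0.1742, 0.054]
tool_rot: [1.0, -0.0, 0.001, -0.0]
ft_force: [0.4, 0.6, -2.1]
grip_width: 0.0585
grip_force: 35.0
```

```bash
python3 -m jog '{"dp":[[0,0,1],[0,0,1],[0,0,1],[0,0,1],[0,0,-40],[0,0,-90],[0,0,-140],[0,50,-190],[0,100,-196],[-13,150,-196],[-13,200,-196],[-13,250,-196]],"delta_rot":[[0,0,0],[0,0,0],[0,0,0],[0,0,0],[0,0,0],[0,0,0],[0,0,0],[0,0,0],[0,0,0],[0,0,0],[0,0,0],[0,0,0]],"gripper":[-1,0.7,0.7,0.7,0.7,0.7,0.7,0.7,1,1,1,1]}'
python3 -m jog '{"dp":[[0,50,0],[0,100,0],[0,150,0],[0,172,20],[0,172,65],[0,172,65],[0,172,65]],"delta_rot":[[0,0,0],[0,0,0],[0,0,0],[0,0,0],[0,0,0],[0,0,0],[0,0,0]],"gripper":[1,1,1,1,1,1,1]}'
python3 -c "
from h import *
tins('wrist','w8')
tins('top','top8')"
```

```text
time: 21.6
position: [0.5941, -0.0594, 0.2499]
tool_rot: [1.0, 0.0, 0.001, 0.0]
ft_force: [0.0, -0.3, 0.5]
grip_width: 0.0865
grip_force: 0.0
time: 22.3
position: [0.5939, -0.2292, 0.1836]
tool_rot: [1.0, -0.0, -0.001, -0.001]
ft_force: [0.7, 0.8, 0.2]
grip_width: 0.087
grip_force: 0.0
tcp [ 0.5952 -0.2296  0.1852] t 22.4
0.96 [334.8 210.8] 3359 blue 45 [ 0.596  -0.2449] [ 0.6048 -0.2431]
0.81 [493.4 193.9] 2946 blue 470 [ 0.612  -0.3885] [ 0.6191 -0.3714]
tcp [ 0.5961 -0.2297  0.1864] t 22.4
0.92 [273.8 286.2] 665 blue 0 [0.4337 0.1645] [0.4342 0.1614]
0.79 [301.2 282.7] 549 blue 0 [0.4432 0.0814] [0.4435 0.08  ]
0.59 [268.7 228.2] 710 blue 0 [0.61   0.1792] [0.6069 0.1758]
0.59 [364.3 156.5] 211 blue 0 [ 0.8281 -0.1159] [ 0.8206 -0.1133]
0.46 [409.3 238.1] 82 blue 0 [ 0.5749 -0.2485] [ 0.5725 -0.2432]
0.46 [461.9 229.3] 81 blue 0 [ 0.5998 -0.4091] [ 0.5969 -0.4005]
0.46 [284.8 257.9] 6002 blue 0 [0.5189 0.1304] [0.5177 0.128 ]
```

```bash
python3 -m jog '{"dp":[[-0.5,16.5,40],[-0.5,16.5,90],[-0.5,16.5,140],[-0.5,16.5,166],[-0.5,16.5,166],[-0.5,16.5,166],[-0.5,16.5,166],[-0.5,16.5,166],[-0.5,16.5,166],[-0.5,16.5,166]],"delta_rot":[[0,0,0],[0,0,0],[0,0,0],[0,0,0],[0,0,0],[0,0,0],[0,0,0],[0,0,0],[0,0,0],[0,0,0]],"gripper":[1,1,1,1,1,-1,-1,-1,-1,-1]}' 35
```

```text
time: 23.5
position: [0.5949, -0.2465, 0.0196]
tool_rot: [1.0, -0.0, 0.001, 0.0]
ft_force: [-0.2, 1.1, 5.6]
grip_width: 0.0586
grip_force: 35.0
```

```bash
python3 -m jog '{"dp":[[0,0,-50],[0,0,-100],[0,0,-150],[0,0,-200],[0,-50,-235],[0,-100,-235],[0,-150,-235],[0,-200,-235],[0,-250,-235],[-20,-290,-235],[-40,-335,-235],[-60,-380,-235]],"delta_rot":[[0,0,0],[0,0,0],[0,0,0],[0,0,0],[0,0,0],[0,0,0],[0,0,0],[0,0,0],[0,0,0],[0,0,0],[0,0,0],[0,0,0]],"gripper":[-1,-1,-1,-1,-1,-1,-1,-1,-1,-1,-1,-1]}'
python3 -m jog '{"dp":[[-12,-50,0],[-12,-90,0],[-12,-90,50],[-12,-90,100],[-12,-90,140],[-12,-90,140],[-12,-90,140]],"delta_rot":[[0,0,0],[0,0,0],[0,0,0],[0,0,0],[0,0,0],[0,0,0],[0,0,0]],"gripper":[-1,-1,-1,-1,-1,-1,-1]}'
```

```text
time: 24.7
position: [0.5331, 0.1338, 0.2524]
tool_rot: [1.0, -0.0, -0.001, 0.0]
ft_force: [0.5, 0.6, -2.2]
grip_width: 0.0587
grip_force: 35.0
time: 25.4
position: [0.5226, 0.2221, 0.1129]
tool_rot: [1.0, -0.0, -0.001, 0.0]
ft_force: [1.1, -0.6, -1.6]
grip_width: 0.0586
grip_force: 35.0
```

```bash
python3 -m jog '{"dp":[[0,2.5,0],[0,2.5,25],[0,2.5,45],[0,2.5,53],[0,2.5,57.5],[0,2.5,58.5],[0,2.5,58.5]],"delta_rot":[[0,0,0],[0,0,0],[0,0,0],[0,0,0],[0,0,0],[0,0,0],[0,0,0]],"gripper":[-1,-1,-1,-1,-1,-1,-1]}'
```

```text
time: 26.1
position: [0.5237, 0.2198, 0.0555]
tool_rot: [1.0, -0.0, 0.001, -0.0]
ft_force: [-0.9, 0.1, -2.9]
grip_width: 0.0587
grip_force: 35.0
```

```bash
python3 -m jog '{"dp":[[0,0,2],[0,0,2],[0,0,2],[0,0,2],[0,0,-40],[0,0,-90],[0,0,-140],[20,45,-190],[40,90,-196],[60,135,-196],[80,180,-196],[87,225,-196]],"delta_rot":[[0,0,0],[0,0,0],[0,0,0],[0,0,0],[0,0,0],[0,0,0],[0,0,0],[0,0,0],[0,0,0],[0,0,0],[0,0,0],[0,0,0]],"gripper":[-1,0.7,0.7,0.7,0.7,0.7,0.7,0.7,1,1,1,1]}'
python3 -m jog '{"dp":[[0,50,0],[0,100,0],[0,150,0],[0,200,0],[0,250,0],[0,300,0],[0,350,0],[0,388,0],[0,388,50],[0,388,90],[0,388,90],[0,388,90]],"delta_rot":[[0,0,0],[0,0,0],[0,0,0],[0,0,0],[0,0,0],[0,0,0],[0,0,0],[0,0,0],[0,0,0],[0,0,0],[0,0,0],[0,0,0]],"gripper":[1,1,1,1,1,1,1,1,1,1,1,1]}'
python3 -c "
from h import *
tins('wrist','w9')
tins('top','top9')"
```

```text
time: 27.3
position: [0.6091, 0.0023, 0.251]
tool_rot: [1.0, 0.0, 0.001, 0.0]
ft_force: [1.1, 0.4, 0.5]
grip_width: 0.0863
grip_force: 0.0
time: 28.5
position: [0.6074, -0.3837, 0.16]
tool_rot: [1.0, -0.0, -0.001, -0.001]
ft_force: [-0.6, 0.2, 0.1]
grip_width: 0.0869
grip_force: 0.0
tcp [ 0.6087 -0.3846  0.1622] t 28.6
0.97 [326.1 215.5] 3890 blue 61 [ 0.6115 -0.3907] [ 0.6208 -0.3898]
tcp [ 0.6095 -0.385   0.1638] t 28.6
0.93 [256.5 253.9] 814 blue 0 [0.5321 0.2167] [0.5306 0.2126]
0.88 [300.9 283.6] 843 blue 0 [0.4408 0.0822] [0.4412 0.0808]
0.78 [269.2 225.7] 619 blue 0 [0.6178 0.1776] [0.6146 0.1742]
0.78 [364.3 156.5] 211 blue 0 [ 0.8281 -0.1159] [ 0.8206 -0.1133]
0.64 [273.2 285.8] 813 blue 0 [0.435  0.1661] [0.4355 0.163 ]
0.46 [284.  258.9] 6463 blue 0 [0.5159 0.1332] [0.5148 0.1307]
0.16 [421.2 189.9] 65 blue 0 [ 0.7222 -0.2883] [ 0.7168 -0.2822]
```

```bash
python3 -m jog '{"dp":[[1.5,6,40],[1.5,6,90],[1.5,6,130],[1.5,6,144],[1.5,6,144],[1.5,6,144],[1.5,6,144],[1.5,6,144],[1.5,6,144],[1.5,6,144]],"delta_rot":[[0,0,0],[0,0,0],[0,0,0],[0,0,0],[0,0,0],[0,0,0],[0,0,0],[0,0,0],[0,0,0],[0,0,0]],"gripper":[1,1,1,1,1,-1,-1,-1,-1,-1]}' 35
```

```text
time: 29.7
position: [0.6098, -0.3908, 0.018]
tool_rot: [1.0, -0.0, 0.001, 0.001]
ft_force: [0.1, 0.2, 3.6]
grip_width: 0.0589
grip_force: 35.0
```

```bash
python3 -m jog '{"dp":[[0,0,-50],[0,0,-100],[0,0,-150],[0,0,-200],[0,-50,-235],[0,-100,-235],[0,-150,-235],[0,-200,-235],[0,-250,-235],[0,-300,-235],[0,-350,-235],[0,-400,-235]],"delta_rot":[[0,0,0],[0,0,0],[0,0,0],[0,0,0],[0,0,0],[0,0,0],[0,0,0],[0,0,0],[0,0,0],[0,0,0],[0,0,0],[0,0,0]],"gripper":[-1,-1,-1,-1,-1,-1,-1,-1,-1,-1,-1,-1]}'
python3 -m jog '{"dp":[[0,-50,0],[0,-73,0],[0,-73,50],[0,-73,100],[0,-73,138],[0,-73,138],[0,-73,138]],"delta_rot":[[0,0,0],[0,0,0],[0,0,0],[0,0,0],[0,0,0],[0,0,0],[0,0,0]],"gripper":[-1,-1,-1,-1,-1,-1,-1]}'
```

```text
time: 30.9
position: [0.6083, 0.0028, 0.2511]
tool_rot: [1.0, -0.0, -0.0, -0.0]
ft_force: [0.5, -0.2, -0.7]
grip_width: 0.059
grip_force: 35.0
time: 31.6
position: [0.6091, 0.0737, 0.1133]
tool_rot: [1.0, -0.0, -0.001, -0.0]
ft_force: [0.5, 0.1, -0.9]
grip_width: 0.0591
grip_force: 35.0
```

```bash
python3 -m jog '{"dp":[[0.5,-2,0],[0.5,-2,25],[0.5,-2,45],[0.5,-2,54],[0.5,-2,58],[0.5,-2,60],[0.5,-2,60]],"delta_rot":[[0,0,0],[0,0,0],[0,0,0],[0,0,0],[0,0,0],[0,0,0],[0,0,0]],"gripper":[-1,-1,-1,-1,-1,-1,-1]}'
```

```text
time: 32.3
position: [0.6106, 0.0757, 0.0544]
tool_rot: [1.0, -0.0, 0.001, 0.0]
ft_force: [-0.2, -0.5, -1.4]
grip_width: 0.0589
grip_force: 35.0
```

```bash
python3 -m jog '{"dp":[[0,0,2],[0,0,2],[0,0,2],[0,0,2],[0,0,-40],[0,0,-90],[0,0,-140],[-30,-40,-190],[-60,-80,-196],[-90,-120,-196],[-125,-160,-196],[-125,-200,-196]],"delta_rot":[[0,0,0],[0,0,0],[0,0,0],[0,0,0],[0,0,0],[0,0,0],[0,0,0],[0,0,0],[0,0,0],[0,0,0],[0,0,0],[0,0,0]],"gripper":[-1,0.7,0.7,0.7,0.7,0.7,0.7,0.7,0.7,0.7,0.7,0.7]}'
python3 -m jog '{"dp":[[0,-40,0],[0,-52,0],[0,-52,0],[0,-52,0]],"delta_rot":[[0,0,0],[0,0,0],[0,0,0],[0,0,0]],"gripper":[0,0,0,0]}'
python3 - <<'E'
from h import *
im,mT=snap("wrist","w10");print(robot.get_obs()["position"])
hsv=cv2.cvtColor(im,cv2.COLOR_BGR2HSV).astype(int);H,S,V=hsv[...,0],hsv[...,1],hsv[...,2]
for c,a in blobs((S>180)&(H<17)&(H>6)&(V>130),30): print("orange",c.round(1),a,w(mT,c,.1).round(4),w(mT,c,.075).round(4))
print(px(mT,[.485,.326,.1]))
E
```

```text
time: 33.5
position: [0.4828, 0.2692, 0.25]
tool_rot: [1.0, -0.001, -0.001, 0.0]
ft_force: [1.9, -0.0, 0.4]
grip_width: 0.0742
grip_force: 0.0
time: 33.9
position: [0.4863, 0.3198, 0.249]
tool_rot: [1.0, -0.0, -0.0, 0.001]
ft_force: [-0.0, -0.4, -0.0]
grip_width: 0.05
grip_force: 0.0
[0.48642963 0.31937508 0.24905735]
orange [302.2 197.1] 44 [0.4972 0.3344] [0.4918 0.3354]
orange [632.2 213.5] 320 [0.4808 0.0107] [ 0.4741 -0.0122]
orange [308.3 212.4] 93 [0.4819 0.3287] [0.4754 0.3293]
[311.04347257 209.34964337]
```

View pics/w10.png

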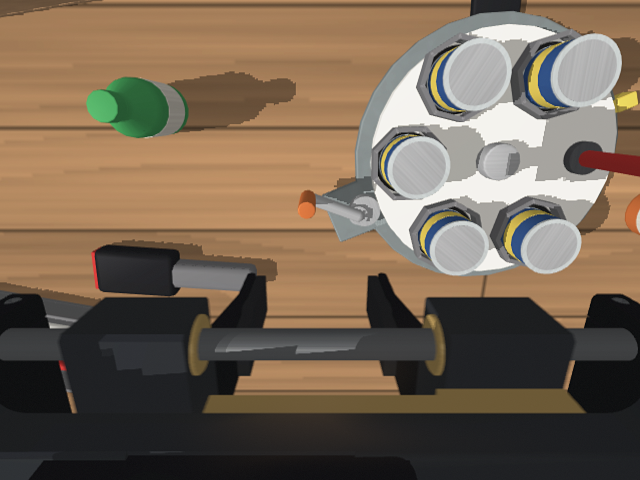

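All five tins stand upright in their pockets. The knob top at (308,209) matches the prediction of (311,209). I pinch the knob.

```bash
python3 -m jog '{"dp":[[-1.5,-7.5,0],[-1.5,-7.5,50],[-1.5,-7.5,100],[-1.5,-7.5,150],[-1.5,-7.5,187],[-1.5,-7.5,187],[-1.5,-7.5,187],[-1.5,-7.5,187],[-1.5,-7.5,187],[-1.5,-7.5,187]],"delta_rot":[[0,0,0],[0,0,0],[0,0,0],[0,0,0],[0,0,0],[0,0,0],[0,0,0],[0,0,0],[0,0,0],[0,0,0]],"gripper":[0,0,0,0,0,-1,-1,-1,-1,-1]}' 40
```

```text
time: 34.95
position: [0.4869, 0.33, 0.0649]
tool_rot: [1.0, -0.0, 0.003, -0.002]
ft_force: [-0.4, 2.3, 3.7]
grip_width: 0.016
grip_force: 40.0
```

```bash
python3 -m jog '{"dp":[[-12,-3.5,0],[-25,-4.4,0],[-38,-2.6,0],[-50,2,0],[-61,8.7,0],[-70,17.7,0],[-76.5,26.6,0],[-80.3,34.4,0],[-80.3,34.4,0],[-80.3,34.4,0]],"delta_rot":[[0,0,0],[0,0,0],[0,0,0],[0,0,0],[0,0,0],[0,0,0],[0,0,0],[0,0,0],[0,0,0],[0,0,0]],"gripper":[-1,-1,-1,-1,-1,-1,-1,-1,-1,-1]}' 40
```

```text
time: 35.95
position: [0.3969, 0.2972, 0.0645]
tool_rot: [1.0, -0.001, -0.005, -0.002]
ft_force: [-17.6, 16.4, 19.9]
grip_width: 0.0151
grip_force: 40.2
```

```bash
python3 -m jog '{"dp":[[0,0,0],[0,0,0],[0,0,-40],[0,0,-90],[0,0,-140],[0,0,-185],[0,0,-185],[0,0,-185]],"delta_rot":[[0,0,0],[0,0,0],[0,0,0],[0,0,0],[0,0,0],[0,0,0],[0,0,0],[0,0,0]],"gripper":[0,0,0,0,0,0,0,0]}' 40
cat >> h.py <<'E'
def state(tag):
    im,mT=snap("wrist",tag+"w");print(robot.get_obs()["position"].round(4))
    def f(im,mT,n):
        hsv=cv2.cvtColor(im,cv2.COLOR_BGR2HSV).astype(int);H,S,V=hsv[...,0],hsv[...,1],hsv[...,2]
        for c,a in blobs((S>180)&(H<17)&(H>6)&(V>130),15):
            p=w(mT,c,.09)
            if .35<p[0]<.55 and .2<p[1]<.4: print(n,"knob",c.round(1),a,w(mT,c,.1).round(4))
        for c,a in blobs((S>150)&((H<6)|(H>174))&(V>90),8):
            p=w(mT,c,.15)
            if np.hypot(*(p-[.526,.122]))<.13: print(n,"handle",c.round(1),a,p.round(4),"ang",np.degrees(np.arctan2(*(p-[.5258,.1222])[::-1])).round(1))
    f(im,mT,"wrist");im2,m2=snap("top",tag+"t");f(im2,m2,"top")
E
python3 -c "
from h import *
state('a')"
```

```text
time: 36.75
position: [0.405, 0.2938, 0.2487]
tool_rot: [1.0, -0.0, 0.002, -0.0]
ft_force: [-0.7, -0.5, -0.9]
grip_width: 0.0435
grip_force: 0.0
[0.4039 0.2933 0.2471]
wrist knob [308.5 196.3] 43 [0.4173 0.3027]
wrist knob [314.5 209.7] 120 [0.404  0.2968]
wrist handle [606.8  82.1] 1305 [0.5148 0.0778] ang -103.9
top handle [319.7 255.7] 35 [0.5207 0.0239] ang -93.0
```

View pics/aw.png

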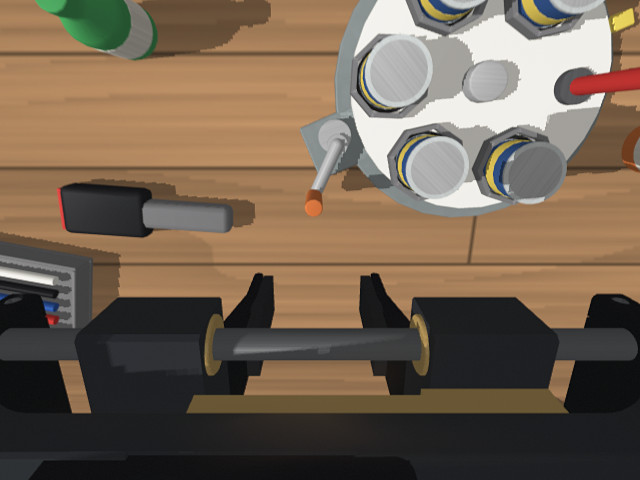

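The knob at (314,207) has swung 88° by chord and met its stop, so the brake is off. The deck was dragged slightly clockwise. Next I go above the handle.

```bash
python3 -m jog '{"dp":[[20,45,0],[40,90,0],[60,135,0],[80,180,0],[100,225,0],[118,268,0],[118,268,0],[118,268,0],[118,268,20],[118,268,20]],"delta_rot":[[0,0,0],[0,0,0],[0,0,0],[0,0,0],[0,0,0],[0,0,0],[0,0,0],[0,0,0],[0,0,0],[0,0,0]],"gripper":[0,0,0,0,0,0,0,0,0,0]}' 20
python3 - <<'E'
from h import *
state('b')
im,mT=snap('wrist','bb')
print(px(mT,[.522,.0255,.15]),px(mT,[.522,.0255,.05]))
c=np.array([.5258,.1222])
m=cv2.cvtColor(im,cv2.COLOR_BGR2HSV).astype(int);H,S,V=m[...,0],m[...,1],m[...,2]
k=((S>150)&((H<6)|(H>174))&(V>60))
ys,xs=np.where(k);print("redpix box",xs.min(),xs.max(),ys.min(),ys.max())
E
```

```text
time: 37.85
position: [0.5189, 0.0277, 0.2243]
tool_rot: [1.0, 0.001, -0.004, -0.001]
ft_force: [-0.3, 0.4, 0.5]
grip_width: 0.0434
grip_force: 0.0
[0.5199 0.0276 0.2255]
wrist knob [ 55.3 323.4] 32 [0.4034 0.2928]
wrist handle [318.6 214.1] 835 [0.5323 0.0273] ang -86.1
top knob [229.2 296.2] 43 [0.4066 0.2918]
[320.41002726 229.14689666] [319.43000766 200.41346164]
redpix box 308 639 0 238
```

View pics/bb.png

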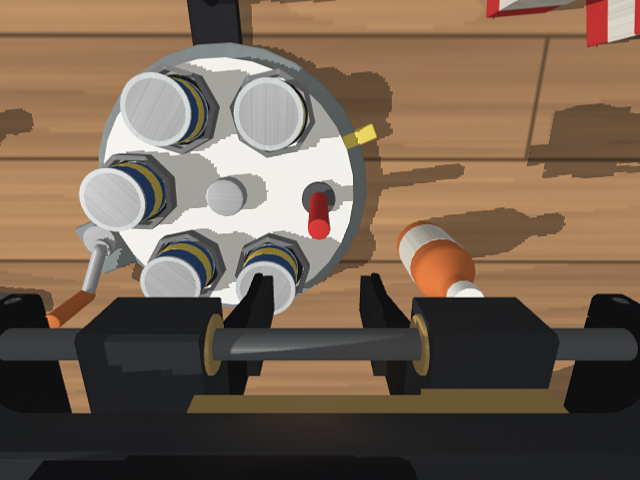

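The handle top at (319,229) is where predicted (320,229), so I descend and pinch.

```bash
python3 -m jog '{"dp":[[1.5,1.5,0],[1.5,1.5,50],[1.5,1.5,100],[1.5,1.5,111],[1.5,1.5,111],[1.5,1.5,111],[1.5,1.5,111],[1.5,1.5,111],[1.5,1.5,111]],"delta_rot":[[0,0,0],[0,0,0],[0,0,0],[0,0,0],[0,0,0],[0,0,0],[0,0,0],[0,0,0],[0,0,0]],"gripper":[0,0,0,0,0,-1,-1,-1,-1]}' 20
python3 - <<'E'
from h import *
robot.camera("wrist");p=robot.get_obs()["position"];print(p)
c=np.array([.5258,.1222]);th=np.degrees(np.arctan2(*(p[:2]-c)[::-1]));print(th)
a0=np.radians(-92.3);f=np.radians(-67.2+360-1.2)
for A in np.split(np.linspace(a0,f,41)[1:],4):
    s=A[0]-(f-a0)/40
    print([[round(97*(np.cos(a)-np.cos(s)),1),round(-97*(np.sin(a)-np.sin(s)),1),0] for a in A])
E
```

```text
time: 38.9
position: [0.5249, 0.0246, 0.1177]
tool_rot: [1.0, -0.0, 0.001, -0.0]
ft_force: [0.8, 7.7, 2.5]
grip_width: 0.019
grip_force: 4.6
[0.52491663 0.02578011 0.11762996]
-90.5249149716139
[[np.float64(16.2), np.float64(-0.7), 0], [np.float64(32.1), np.float64(-4.1), 0], [np.float64(47.2), np.float64(-10.1), 0], [np.float64(61.0), np.float64(-18.5), 0], [np.float64(73.3), np.float64(-29.2), 0], [np.float64(83.6), np.float64(-41.7), 0], [np.float64(91.7), np.float64(-55.7), 0], [np.float64(97.4), np.float64(-71.0), 0], [np.float64(100.4), np.float64(-86.9), 0], [np.float64(100.7), np.float64(-103.1), 0]]
[[np.float64(-2.4), np.float64(-16.1), 0], [np.float64(-7.4), np.float64(-31.5), 0], [np.float64(-15.0), np.float64(-45.9), 0], [np.float64(-24.8), np.float64(-58.8), 0], [np.float64(-36.6), np.float64(-69.9), 0], [np.float64(-50.2), np.float64(-78.8), 0], [np.float64(-65.0), np.float64(-85.4), 0], [np.float64(-80.7), np.float64(-89.4), 0], [np.float64(-96.9), np.float64(-90.8), 0], [np.float64(-113.1), np.float64(-89.4), 0]]
[[np.float64(-15.7), np.float64(4.0), 0], [np.float64(-30.5), np.float64(10.7), 0], [np.float64(-44.0), np.float64(19.7), 0], [np.float64(-55.9), np.float64(30.8), 0], [np.float64(-65.7), np.float64(43.7), 0], [np.float64(-73.2), np.float64(58.1), 0], [np.float64(-78.2), np.float64(73.5), 0], [np.float64(-80.6), np.float64(89.6), 0], [np.float64(-80.2), np.float64(105.8), 0], [np.float64(-77.2), np.float64(121.8), 0]]
[[np.float64(5.7), np.float64(15.2), 0], [np.float64(13.8), np.float64(29.3), 0], [np.float64(24.1), np.float64(41.8), 0], [np.float64(36.4), np.float64(52.4), 0], [np.float64(50.3), np.float64(60.8), 0], [np.float64(65.4), np.float64(66.7), 0], [np.float64(81.3), np.float64(70.1), 0], [np.float64(97.5), np.float64(70.8), 0], [np.float64(113.6), np.float64(68.8), 0], [np.float64(129.1), np.float64(64.1), 0]]
```

```bash
python3 -m jog '{"dp":[[0,0,0],[16.2,-0.7,0],[32.1,-4.1,0],[47.2,-10.1,0],[61,-18.5,0],[73.3,-29.2,0],[83.6,-41.7,0],[91.7,-55.7,0],[97.4,-71,0],[100.4,-86.9,0],[100.7,-103.1,0],[100.7,-103.1,0]],"delta_rot":[[0,0,0],[0,0,0],[0,0,0],[0,0,0],[0,0,0],[0,0,0],[0,0,0],[0,0,0],[0,0,0],[0,0,0],[0,0,0],[0,0,0]],"gripper":[-1,-1,-1,-1,-1,-1,-1,-1,-1,-1,-1,-1]}' 20
```

```text
time: 40.15
position: [0.6387, 0.13, 0.1191]
tool_rot: [1.0, -0.0, 0.015, -0.002]
ft_force: [19.5, 2.4, -8.9]
grip_width: 0.0057
grip_force: 17.8
```

```bash
python3 - <<'E'
from h import *
state('c')
print({k:np.round(v,3).tolist() for k,v in robot.get_obs().items() if k in("position","ft_force","grip_width","grip_force")})
im=cv2.imread("pics/cw.png");im2,_=snap("side","cs")
cv2.imwrite("pics/cc.png",np.hstack([cv2.resize(im[0:400,:],(440,275)),cv2.resize(im2[180:360,200:420],(336,275),interpolation=cv2.INTER_CUBIC)]))
E
```

```text
[0.6389 0.1288 0.1191]
wrist handle [316.5 280.5] 1300 [0.6461 0.131 ] ang 4.2
top knob [229.3 296.1] 45 [0.4068 0.2914]
{'position': [0.639, 0.128, 0.119], 'ft_force': [20.523, 1.644, -7.787], 'grip_force': 17.238, 'grip_width': 0.006}
```

View pics/cc.png

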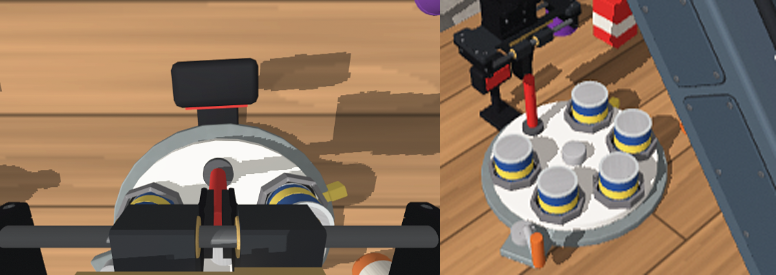

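The handle, now near angle 4°, had slid to the pads' -x edge. I open and re-centre. From here I turn the tool with the handle, so the fingers push along the tangent.

```bash
python3 -m jog '{"dp":[[0,0,0],[0,0,0],[0,0,0],[0,0,-50],[0,0,-100],[0,0,-120],[0,0,-120],[0,0,-120]],"delta_rot":[[0,0,0],[0,0,0],[0,0,0],[0,0,0],[0,0,0],[0,0,0],[0,0,0],[0,0,0]],"gripper":[0.1,0.1,0.1,0.1,0.1,0.1,0.1,0.1]}' 20
cat >> h.py <<'E'
def handle(tag):
    im,mT=snap("wrist",tag);p=robot.get_obs()["position"]
    m=cv2.cvtColor(im,cv2.COLOR_BGR2HSV).astype(int);H,S,V=m[...,0],m[...,1],m[...,2]
    k=((S>150)&((H<6)|(H>174))&(V>50)).astype(np.uint8)
    # fit handle angle by projecting the bar model and maximising overlap with the red mask
    c=np.array([.5258,.1222]);best=[]
    for a in np.arange(0,360,.5):
        h=c+.097*np.array([np.cos(np.radians(a)),np.sin(np.radians(a))])
        q=[px(mT,[h[0]+.009*np.cos(t),h[1]+.009*np.sin(t),z]) for z in(.05,.15) for t in np.linspace(0,6.28,16)]
        hull=cv2.convexHull(np.array(q,np.float32)).astype(np.int32)
        if np.abs(hull).max()>2000: continue
        z=np.zeros(k.shape,np.uint8);cv2.fillConvexPoly(z,hull,1)
        if z.sum()<50: continue
        best.append(((z&k).sum()/((z|(k&cv2.dilate(z,np.ones((61,61))))).sum()),a,h))
    best.sort(key=lambda b:-b[0]);s,a,h=best[0]
    print("tcp",p.round(4),"handle ang",a,"iou",round(s,2),"xy",h.round(4))
    q=R.from_quat(robot.get_obs()["tool_rot"]).as_matrix();print("yaw",np.degrees(np.arctan2(q[1,0],q[0,0])).round(1),"tool shift mm",(q.T@np.array([h[0]-p[0],h[1]-p[1],0])*1000).round(1), "top-uv",px(mT,[*h,.15]).round(1))
E
python3 -c "
from h import *
handle('d')"
```

```text
time: 41.1
position: [0.6236, 0.1273, 0.2358]
tool_rot: [1.0, -0.0, -0.001, 0.0]
ft_force: [0.5, -0.6, -1.2]
grip_width: 0.0473
grip_force: 0.0
tcp [0.623  0.1273 0.2346] handle ang 3.5 iou 0.87 xy [0.6226 0.1281]
yaw -0.0 tool shift mm [-0.3 -0.8  0. ] top-uv [316.7 228.1]
```

```bash
python3 -m jog '{"dp":[[-0.3,-0.5,0],[-0.3,-0.5,50],[-0.3,-0.5,100],[-0.3,-0.5,119],[-0.3,-0.5,119],[-0.3,-0.5,119],[-0.3,-0.5,119],[-0.3,-0.5,119],[-0.3,-0.5,119],[-0.3,-0.5,119]],"delta_rot":[[0,0,-0.061],[0,0,-0.061],[0,0,-0.061],[0,0,-0.061],[0,0,-0.061],[0,0,-0.061],[0,0,-0.061],[0,0,-0.061],[0,0,-0.061],[0,0,-0.061]],"gripper":[0.1,0.1,0.1,0.1,0.1,-1,-1,-1,-1,-1]}' 20
python3 -m jog '{"dp":[[-0.9,-13.5,0],[-3.8,-26.7,0],[-8.4,-39.5,0],[-14.7,-51.4,0],[-22.7,-62.4,0],[-32.1,-72.1,0],[-42.8,-80.4,0],[-54.5,-87.2,0],[-67,-92.3,0],[-80.2,-95.5,0],[-93.6,-96.9,0],[-107.1,-96.5,0]],"delta_rot":[[0,0,-0.14],[0,0,-0.279],[0,0,-0.419],[0,0,-0.559],[0,0,-0.698],[0,0,-0.838],[0,0,-0.977],[0,0,-1.117],[0,0,-1.257],[0,0,-1.396],[0,0,-1.536],[0,0,-1.676]],"gripper":[-1,-1,-1,-1,-1,-1,-1,-1,-1,-1,-1,-1]}' 20
```

```text
time: 42.15
position: [0.6251, 0.1279, 0.1185]
tool_rot: [1.0, 0.031, 0.001, 0.0]
ft_force: [0.2, 0.3, 2.5]
grip_width: 0.0165
grip_force: 20.1
time: 43.35
position: [0.5122, 0.2212, 0.1185]
tool_rot: [0.645, 0.765, 0.003, -0.001]
ft_force: [-0.8, 6.3, 2.6]
grip_width: 0.0164
grip_force: 20.0
```

```bash
python3 -m jog '{"dp":[[-1.9,-13.5,0],[-5.3,-26.7,0],[-9.9,-39.5,0],[-16.2,-51.4,0],[-24.2,-62.4,0],[-33.6,-72.1,0],[-44.3,-80.4,0],[-55.5,-87.2,0],[-67.5,-92.3,0],[-80.2,-95.5,0],[-93.6,-96.9,0],[-106.6,-96.5,0]],"delta_rot":[[0,0,-0.14],[0,0,-0.279],[0,0,-0.419],[0,0,-0.559],[0,0,-0.698],[0,0,-0.838],[0,0,-0.977],[0,0,-1.117],[0,0,-1.257],[0,0,-1.396],[0,0,-1.536],[0,0,-1.676]],"gripper":[-1,-1,-1,-1,-1,-1,-1,-1,-1,-1,-1,-1]}' 20
```

```text
time: 44.55
position: [0.4296, 0.0966, 0.1183]
tool_rot: [-0.139, 0.99, 0.0, -0.004]
ft_force: [-6.4, -0.7, 11.9]
grip_width: 0.0164
grip_force: 20.0
```

The handle stayed in the grip for 192°. The wrist would run out of range, so I regrasp half a turn back.

```bash
python3 -m jog '{"dp":[[0,0,0],[0,0,0],[0,0,-40],[0,0,-80],[0,0,-120],[0,0,-120],[0,0,-120],[0,0,-120],[0,0,-120],[0,0,-120],[0,0,-120],[0,0,-120]],"delta_rot":[[0,0,0],[0,0,0],[0,0,0],[0,0,0],[0,0,0.15],[0,0,0.3],[0,0,0.44],[0,0,0.59],[0,0,0.74],[0,0,0.89],[0,0,1.04],[0,0,1.04]],"gripper":[0.1,0.1,0.1,0.1,0.1,0.1,0.1,0.1,0.1,0.1,0.1,0.1]}' 20
python3 -m jog '{"dp":[[0,0,0],[0,0,0],[0,0,0],[0,0,0],[0,0,0],[0,0,0],[0,0,0],[0,0,0],[0,0,0],[0,0,0],[0,0,0],[0,0,0]],"delta_rot":[[0,0,0.15],[0,0,0.3],[0,0,0.45],[0,0,0.6],[0,0,0.75],[0,0,0.9],[0,0,1.05],[0,0,1.2],[0,0,1.35],[0,0,1.5],[0,0,1.57],[0,0,1.57]],"gripper":[0.1,0.1,0.1,0.1,0.1,0.1,0.1,0.1,0.1,0.1,0.1,0.1]}' 20
python3 -m jog '{"dp":[[0,0,0],[0,0,0],[0,0,0],[0,0,0],[0,0,0],[0,0,0]],"delta_rot":[[0,0,0.15],[0,0,0.3],[0,0,0.45],[0,0,0.53],[0,0,0.53],[0,0,0.53]],"gripper":[0.1,0.1,0.1,0.1,0.1,0.1]}' 20
python3 -c "
from h import *
handle('e')"
```

```text
time: 45.75
position: [0.4343, 0.0973, 0.2375]
tool_rot: [0.375, 0.927, 0.0, 0.0]
ft_force: [-0.1, -0.2, 0.1]
grip_width: 0.0477
grip_force: 0.0
time: 46.95
position: [0.4342, 0.097, 0.2374]
tool_rot: [0.92, 0.392, 0.0, 0.0]
ft_force: [0.7, -0.1, 0.5]
grip_width: 0.0476
grip_force: 0.0
time: 47.55
position: [0.4341, 0.0969, 0.2373]
tool_rot: [0.99, 0.138, 0.0, -0.0]
ft_force: [-0.3, 0.5, -0.5]
grip_width: 0.0479
grip_force: 0.0
tcp [0.4341 0.0969 0.2373] handle ang 196.0 iou 0.89 xy [0.4326 0.0955]
yaw 15.8 tool shift mm [-1.9  0.9 -0. ] top-uv [319.  229.2]
```

```bash
python3 -m jog '{"dp":[[-1.9,0.9,0],[-1.9,0.9,50],[-1.9,0.9,100],[-1.9,0.9,119],[-1.9,0.9,119],[-1.9,0.9,119],[-1.9,0.9,119],[-1.9,0.9,119],[-1.9,0.9,119],[-1.9,0.9,119]],"delta_rot":[[0,0,0],[0,0,0],[0,0,0],[0,0,0],[0,0,0],[0,0,0],[0,0,0],[0,0,0],[0,0,0],[0,0,0]],"gripper":[0.1,0.1,0.1,0.1,0.1,-1,-1,-1,-1,-1]}' 20
python3 -m jog '{"dp":[[0.9,13.5,0],[3.8,26.7,0],[8.4,39.5,0],[14.7,51.4,0],[22.7,62.4,0],[32.1,72.1,0],[42.8,80.4,0],[54.5,87.2,0],[67,92.3,0],[80.2,95.5,0],[93.6,96.9,0]],"delta_rot":[[0,0,-0.14],[0,0,-0.279],[0,0,-0.419],[0,0,-0.559],[0,0,-0.698],[0,0,-0.838],[0,0,-0.977],[0,0,-1.117],[0,0,-1.257],[0,0,-1.396],[0,0,-1.536]],"gripper":[-1,-1,-1,-1,-1,-1,-1,-1,-1,-1,-1]}' 20
python3 -c "
from h import *
handle('f')
im,mT=snap('top','ft')
m=cv2.cvtColor(im,cv2.COLOR_BGR2HSV).astype(int);H,S,V=m[...,0],m[...,1],m[...,2]
print([(c.round(1),a,w(mT,c,.02).round(4)) for c,a in blobs((S>150)&(H>20)&(H<35)&(V>120),8)])
im,mT=snap('wrist','fw')
m=cv2.cvtColor(im,cv2.COLOR_BGR2HSV).astype(int);H,S,V=m[...,0],m[...,1],m[...,2]
print([(c.round(1),a,w(mT,c,.02).round(4)) for c,a in blobs((S>150)&(H>20)&(H<35)&(V>120),30)])"
```

```text
time: 48.6
position: [0.4331, 0.0954, 0.1191]
tool_rot: [0.991, 0.136, 0.001, 0.0]
ft_force: [-0.5, 1.0, 3.9]
grip_width: 0.0162
grip_force: 20.1
time: 49.7
position: [0.549, 0.0289, 0.1191]
tool_rot: [0.616, 0.787, 0.001, -0.001]
ft_force: [-1.3, 5.6, 4.4]
grip_width: 0.0162
grip_force: 20.0
tcp [0.5525 0.0297 0.1192] handle ang 284.0 iou 0.86 xy [0.5493 0.0281]
yaw 104.1 tool shift mm [-0.8 -3.5 -0. ] top-uv [316.3 300.2]
[(array([502.6, 227.8]), np.int32(21), array([ 0.6057, -0.5438]))]
[(array([219.7,   8.8]), np.int32(54), array([0.4476, 0.1682])), (array([403.4, 143.2]), np.int32(227), array([0.6026, 0.1107])), (array([222.7, 150. ]), np.int32(270), array([0.4653, 0.0718])), (array([338.4, 272. ]), np.int32(52), array([ 0.5811, -0.0081]))]
```

```bash
python3 -m jog '{"dp":[[0.2,5,0],[0.5,10,0],[0.5,10,0],[0.5,10,0],[0.5,10,0]],"delta_rot":[[0,0,-0.05],[0,0,-0.105],[0,0,-0.105],[0,0,-0.105],[0,0,-0.105]],"gripper":[-1,-1,-1,-1,-1]}' 20
python3 -c "
from h import *
handle('g')"
```

```text
time: 50.35
position: [0.5583, 0.0317, 0.1191]
tool_rot: [0.577, 0.817, 0.001, -0.0]
ft_force: [-1.0, 5.9, 5.9]
grip_width: 0.0158
grip_force: 20.0
tcp [0.5583 0.0317 0.1191] handle ang 290.0 iou 0.86 xy [0.559 0.031]
yaw 109.6 tool shift mm [-0.8  0.5 -0. ] top-uv [316.8 300.2]
```

```bash
python3 -m jog '{"dp":[[0,2.2,0],[0,2.2,0],[0,2.2,0],[0,2.2,0],[0,2.2,0],[0,2.2,-40],[0,2.2,-80],[0,2.2,-130],[0,2.2,-130],[0,2.2,-130]],"delta_rot":[[0,0,-0.02],[0,0,-0.02],[0,0,-0.02],[0,0,-0.02],[0,0,-0.02],[0,0,-0.02],[0,0,-0.02],[0,0,-0.02],[0,0,-0.02],[0,0,-0.02]],"gripper":[-1,-1,-1,0.1,0.1,0.1,0.1,0.1,0.1,0.1]}' 20
cat > m.py <<'E'
from h import *
import sys
handle(sys.argv[1]);im,mT=snap('wrist',sys.argv[1]+'2')
m=cv2.cvtColor(im,cv2.COLOR_BGR2HSV).astype(int);H,S,V=m[...,0],m[...,1],m[...,2]
for c,a in blobs((S>150)&(H>20)&(H<35)&(V>120),30):
    p=w(mT,c,.02);r=p-[.5258,.1222]
    if .13<np.hypot(*r)<.19: print("mark",c.round(1),a,p.round(4),np.hypot(*r).round(4),np.degrees(np.arctan2(r[1],r[0])).round(2)+360)
k=(S<40)&(V>90)
for c,a in blobs(k,400):
    p=w(mT,c,.056)
    if np.hypot(*(p-[.5258,.1222]))<.03:print("hub",c.round(1),a,p.round(4))
E
python3 m.py i
```

```text
time: 51.4
position: [0.561, 0.0302, 0.2494]
tool_rot: [0.568, 0.823, 0.0, 0.002]
ft_force: [0.1, 0.1, -1.4]
grip_width: 0.0474
grip_force: 0.0
tcp [0.5597 0.0305 0.2478] handle ang 291.0 iou 0.81 xy [0.5606 0.0316]
yaw 110.8 tool shift mm [ 0.8  1.2 -0. ] top-uv [315.9 222.2]
mark [321.7 239.4] 219 [ 0.5864 -0.0211] 0.1556 292.90999999999997
hub [317.2 104.2] 43569 [0.5254 0.1229]
```

The handle is at about 291.2° and the mark at 292.9°, just short. The brake's 0.05 rad drag will carry it across. Next I go to the knob.

```bash
python3 -m jog '{"dp":[[45,-7,0],[90,-15,0],[135,-23,0],[180,-31,0],[225,-39,0],[270,-47,0],[302,-51,0],[302,-51,0],[302,-51,0],[302,-51,0]],"delta_rot":[[0,0,0],[0,0,0],[0,0,0],[0,0,0],[0,0,0],[0,0,0],[0,0,0],[0,0,0],[0,0,0],[0,0,0]],"gripper":[0.1,0.1,0.1,0.1,0.1,0.1,0.1,0.1,0.1,0.1]}' 40
python3 - <<'E'
from h import *
state('j')
o=robot.get_obs();q=R.from_quat(o["tool_rot"]).as_matrix();im,mT=snap('wrist','j2')
m=cv2.cvtColor(im,cv2.COLOR_BGR2HSV).astype(int);H,S,V=m[...,0],m[...,1],m[...,2]
k=((S>150)&(H<18)&(H>3)&(V>80)).astype(np.uint8)
best=(0,)
for x in np.arange(.392,.418,.001):
  for y in np.arange(.282,.308,.001):
    z=np.zeros(k.shape,np.uint8);cv2.fillConvexPoly(z,cv2.convexHull(np.array([px(mT,[x+.009*np.cos(t),y+.009*np.sin(t),h]) for h in(.047,.1) for t in np.linspace(0,6.28,12)],np.float32)).astype(np.int32),1)
    s=(z&k).sum()/((z|(k&cv2.dilate(z,np.ones((41,41))))).sum())
    if s>best[0]: best=(s,x,y)
print(best,"tool shift",q.T@(np.array([best[1],best[2],0])-[*o["position"][:2],0])*1000,"yaw",np.degrees(np.arctan2(q[1,0],q[0,0])))
E
```

```text
time: 52.5
position: [0.4056, 0.2941, 0.2472]
tool_rot: [0.568, 0.823, -0.001, -0.0]
ft_force: [-0.0, -0.2, -0.3]
grip_width: 0.048
grip_force: 0.0
[0.4058 0.2939 0.2475]
wrist knob [318.5 200.7] 321 [0.4041 0.3035]
top knob [229.  296.2] 41 [0.4065 0.2923]
top handle [317.6 242.9] 37 [0.5573 0.0295] ang -71.2
(np.float64(0.89587852494577), np.float64(0.40700000000000003), np.float64(0.299)) tool shift [ 4.38720807  2.70001345 -0.00463081] yaw 110.68453523799909
```

```bash
python3 -m jog '{"dp":[[2.5,2,0],[2.5,2,50],[2.5,2,100],[2.5,2,150],[2.5,2,183],[2.5,2,183],[2.5,2,183],[2.5,2,183],[2.5,2,183],[2.5,2,183]],"delta_rot":[[0,0,0],[0,0,0],[0,0,0],[0,0,0],[0,0,0],[0,0,0],[0,0,0],[0,0,0],[0,0,0],[0,0,0]],"gripper":[0.1,0.1,0.1,0.1,0.1,-1,-1,-1,-1,-1]}' 40
python3 -m jog '{"dp":[[4.2,4.9,0],[10,14,0],[14.1,24,0],[16.3,34.6,0],[16.8,45.4,0],[15.3,56.1,0],[12.1,66.5,0],[7,76,0],[0.5,84.5,0],[-3.4,88.3,0],[-3.4,88.3,0],[-3.4,88.3,0]],"delta_rot":[[0,0,0],[0,0,0],[0,0,0],[0,0,0],[0,0,0],[0,0,0],[0,0,0],[0,0,0],[0,0,0],[0,0,0],[0,0,0],[0,0,0]],"gripper":[-1,-1,-1,-1,-1,-1,-1,-1,-1,-1,-1,-1]}' 40
```

```text
time: 53.65
position: [0.406, 0.2981, 0.0669]
tool_rot: [0.568, 0.823, 0.0, 0.0]
ft_force: [-1.5, -0.2, 7.7]
grip_width: 0.0161
grip_force: 40.2
time: 54.85
position: [0.4853, 0.3272, 0.0659]
tool_rot: [0.569, 0.822, -0.002, -0.004]
ft_force: [-7.9, 4.5, 3.7]
grip_width: 0.0159
grip_force: 40.0
```

```bash
python3 -m jog '{"dp":[[-2,2,0],[-3.4,3.6,0],[-3.4,3.6,0],[-3.4,3.6,0]],"delta_rot":[[0,0,0],[0,0,0],[0,0,0],[0,0,0]],"gripper":[-1,-1,-1,-1]}' 40
python3 -m jog '{"dp":[[0,0,0],[0,0,0],[0,0,0],[0,0,-40],[0,0,-90],[0,0,-140],[0,0,-185],[0,0,-185],[0,0,-185]],"delta_rot":[[0,0,0],[0,0,0],[0,0,0],[0,0,0],[0,0,0],[0,0,0],[0,0,0],[0,0,0],[0,0,0]],"gripper":[0.1,0.1,0.1,0.1,0.1,0.1,0.1,0.1,0.1]}' 40
python3 -c "
from h import *
state('k')"
```

```text
time: 55.25
position: [0.4853, 0.3271, 0.0658]
tool_rot: [0.569, 0.822, -0.003, -0.008]
ft_force: [-15.8, 9.2, 8.5]
grip_width: 0.0159
grip_force: 40.0
time: 56.15
position: [0.4964, 0.3246, 0.2527]
tool_rot: [0.568, 0.823, 0.002, 0.002]
ft_force: [-0.4, 0.7, -0.5]
grip_width: 0.0477
grip_force: 0.0
[0.495  0.3241 0.2507]
wrist knob [305.8 193.4] 290 [0.4823 0.3358]
top knob [218.7 269.1] 29 [0.4864 0.3227]
top handle [316.7 240.9] 37 [0.5631 0.032 ] ang -67.5
```

```bash
python3 -m jog '{"dp":[[-45,-6,0],[-90,-13,0],[-135,-20,0],[-180,-26,0],[-225,-32,0],[-270,-39,0],[-298,-43,0],[-298,-43,0],[-298,-43,0],[-298,-43,0]],"delta_rot":[[0,0,0],[0,0,0],[0,0,0],[0,0,0],[0,0,0],[0,0,0],[0,0,0],[0,0,0],[0,0,0],[0,0,0]],"gripper":[0.1,0.1,0.1,0.1,0.1,0.1,0.1,0.1,0.1,0.1]}' 40
python3 m.py l
python3 - <<'E'
import cv2,numpy as np
from h import *
a=cv2.imread("pics/l2.png");b,_=snap("side","ls")
cv2.imwrite("pics/ll.png",np.hstack([cv2.resize(a,(420,315)),cv2.resize(b[150:360,190:430],(360,315),interpolation=cv2.INTER_CUBIC)]))
E
```

```text
time: 57.25
position: [0.5595, 0.0315, 0.2491]
tool_rot: [0.568, 0.823, -0.0, -0.001]
ft_force: [-0.0, 0.7, -0.3]
grip_width: 0.0477
grip_force: 0.0
tcp [0.5596 0.0318 0.2495] handle ang 294.5 iou 0.84 xy [0.566  0.0339]
yaw 110.9 tool shift mm [-0.3  6.8 -0. ] top-uv [324.6 224.6]
mark [321.4 240.7] 207 [ 0.5865 -0.0217] 0.1562 292.85
hub [317.4 105.3] 43396 [0.5255 0.1236]
```

View pics/ll.png

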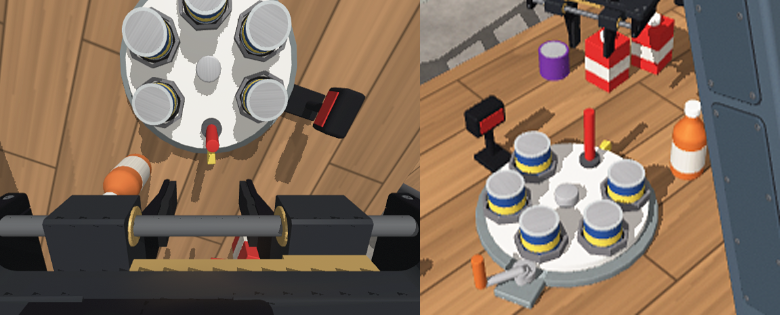

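All five tins are upright in their pockets. The handle at (212,140) lines up with the yellow mark at (211,157) to about 0.03 rad. The lever is back at its on stop, the juice stands, and the gripper is clear of everything, so I hand in.

```bash
python3 -c "
from rig import robot
print(robot.hand_in())"
```

```text
the job is handed in; nothing more can be done
None
```

I handed in the job: all five blue tins are upright in their own pockets, the carousel went counter-clockwise through the full turn to about 0.03 rad past the home mark, the brake is fully on, and I saw nothing else moved.

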